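Check centrifuge rotor arms on a knife edge and sort them

ROBOT

A 6-joint arm with a two-finger parallel gripper is mounted at the origin on the work surface. World frame = base frame: x ahead of the robot, y to its left, z up, the work surface at z = 0. Lengths are in m, angles in rad, forces in N, time in s.
With the tool pointing down it reaches from about 0.3 to 0.75 m from the base axis. Payload 8.5 kg.
Tool frame: the origin (TCP) lies at the very end of the fingers, on their centre line; the grasp point (between the pads) lies 19 mm behind it; z points along the fingers, y is the direction in which the jaws open and shut (so a half turn about z gives the same grasp; the last joint's range is limited). The gripper opens to 85 mm and grips with 20 to 120 N. Pads are 22 mm wide; open, the fingers measure 114 mm over their backs; the gripper's body (76 mm by 85 mm) begins 54 mm behind the grasp point. The pads swing forward as they close: fully open they stand 13 mm farther back than shut.
Start: joints at [0.932, 0.381, 1.297, -0, 1.464, -0.215], TCP at [0.226, 0.501, 0.231] pointing down, gripper open.
Joint ranges: [-3.11, 3.11], [-0.89, 2.33], [0.22, 2.48], [-1.42, 4.56], [0.17, 2.85], [-2.88, 2.88]. Speed limits (rad/s): [2.39, 2.39, 3.14, 3.14, 3.14, 3.14].

INTERFACE

Orientations are given as [roll, pitch, yaw] about the fixed x, y, z axes, in that order (R = Rz(yaw) Ry(pitch) Rx(roll)).
In Python, from rig import env, vision, ticket gives the robot as it stands.
- The arm moves only by the shell command python3 -m creep 'ROWS' [FORCE]. ROWS is JSON, a list of rows, each an object of numbers: "x", "y", "z": the shift along the tool's x, y, z normalised to -1 to 1, where 1 is 120 mm; "ax", "ay", "az": the turn, a rotation vector about the tool's x, y, z normalised to -1 to 1, where 1 is 90 degrees; "hand": the opening, from 0 (shut) to 1 (fully open). In form: [{"x": .., "y": .., "z": .., "ax": .., "ay": .., "az": .., "hand": ..}, ...]. A call has exactly 10 rows; each row is the pose to reach, as a shift and turn from the pose measured when the call began, along the tool's axes at that moment; what a row does not reach only later rows make up. A row lasts 1/10 s, in which the tool goes at most 50 mm and 8.59 degrees, less where a joint would pass 70% of its speed; a pose out of reach is approached as far as the arm can. A call with a number of a shift or a turn outside -1 to 1 is refused whole. A call with a gripper value outside its range is refused whole. The fingers move at their own pace and stop on an object; FORCE is the grip in N (left out, the last holds). Time passes only in rows, so rows that repeat a pose let the fingers close, or fill a call up. It gives the time, the measured TCP pose, the force and the opening at its end, in the units of the state.
- env.get_obs(): the state, without advancing time (a new reading comes with each control period).
- vision.read_camera(name): name is "side" or "top" or "wrist"; returns a dict with "img" (400x640x3 uint8, red, green, blue), "z_map" (400x640 float32, m along the optical axis (not along the pixel's ray), 0 where there is no reading), "camera_matrix" (3x3 intrinsics, pixels), "eye" and "attitude" of the camera in the world. Camera axes: x right, y down, z forward; pixel columns grow to the right and rows downward; lengths in m; the calibration is good to about 2 mm. The wrist camera is an equidistant fisheye: a pixel r from the principal point sees the ray r / f radians off the axis. A picture is of the moment at which its call begins.
- ticket.finish_job(): hands the job in, once; it reports no verdict.
The state is a dict: "t": time; "joint_pos": joint angles; "qvel": joint speeds; "joint_torque": joint torques, N m; "tool_pos": TCP position; "eef_rot": TCP orientation; "contact_force": force on the tool from outside, world axes, zero at the start; "moment": the same for the moment, N m; "grip_width": finger opening in m.
Only numpy, scipy, OpenCV 4.12 (cv2) and the standard library are available. Lean on these libraries where they do the work, as an engineer would, in place of code of your own. Each camera call takes 0.05 s, during which the arm holds its last target. There are 200 camera calls.

TASK

Check both rotor arms for balance, one at a time: stand an arm by the saddle under its middle on the knife edge beneath the lamp, let go of it completely and watch for about two seconds, then take it off and stand it upright, in the middle of its tray, before putting the other arm on the knife edge. An arm that stays level goes in the white tray; one that drops an end onto the base goes in the red tray. Set the arms down rather than dropping them, and leave the other things on the bench where they are.

Things in the scene. Friction and masses are not known exactly. Their poses are not given: they have to be found in the camera images.
- rotor_a_hub (a point): first of two identical-looking centrifuge rotor arms (0.17 to 0.23 kg); this point is the centre of its blue upright post, 22 x 22 mm, 46 mm tall, by which it is held. The post stands on the middle of the bar; the bar's top face is 23 mm below this point. z up along the post, y along the bar.
- rotor_b_hub (a point): the other rotor arm: same shape, size, look, point and axes.
- rotor_a: first rotor arm: aluminium bar 170 mm long (y) x 20 mm wide x 8 mm thick, a white cup 30 mm across and 40 mm tall under each end (centres 75 mm from the middle along y) on which it stands, blue post on top. Origin midway between the cups at the height of their undersides, 71 mm below the post's centre.
- rotor_b: the other rotor arm, same origin and axes. Which arm is out of balance cannot be seen, only found on the knife edge.
- rotor_a_saddle (a point): apex of the shallow V saddle under the middle of the first arm's bar, 39 mm above the cups' undersides, 32 mm straight below the post's centre; this point belongs on the knife edge. The V opens downwards, 25 deg flanks, and catches the edge about 10 mm either way along y.
- rotor_b_saddle (a point): the same point on the other rotor arm.
- knife_edge (a point): middle of the top of the steel knife edge, 65 mm above the bench. The edge is 30 mm long and runs along this point's x; an arm lies across it, bar along y, either way round. Polished: the saddle centres itself. Let go level, a true arm stays within about 3 deg of level; a faulty one drops an end in about a second and rests leaning about 9 deg with a cup on the base.
- stand: balance stand, fixed; origin on the bench straight under the middle of the knife edge, axes as the edge. Steel base plate 12 mm thick, 240 mm along y, x from -40 to +130 mm. The edge sits on a post 26 (x) x 16 mm. A level arm's cups hang 14 mm clear of the plate.
- lamp (a point): centre of the underside of the white inspection lamp that hangs over the knife edge from behind, 211 mm above the bench; 130 (x) x 100 (y) x 30 mm tall, its near side right above the knife edge, on a column behind. It blocks an upright hand: come from the -x side with the hand leaning back towards -x by 30 to 40 deg.
- pass_tray: white open tray for true arms, fixed, 90 mm (its x) x 230 mm (its y) outside, walls 4 mm thick and 22 mm high, floor 4 mm thick; origin at the centre of its underside on the bench. An arm stands in it with its bar along the tray's y, either way round.
- reject_tray: red open tray for arms that are out of balance, same size, origin and axes as the white one.
- beaker: glass beaker 60 mm across, 85 mm tall, loose; origin centre of underside; leave alone.
- wash_bottle: white bottle with red cap, 64 mm across, 160 mm tall, loose; origin centre of underside; leave alone.
- tip_box: blue pipette tip box 85 x 120 x 78 mm tall, loose; origin centre of underside; leave alone.
- sample_jar: white jar with orange cap 48 mm across, 55 mm tall, loose; origin centre of underside; leave alone.
Things that resemble listed ones, but are neither listed nor needed, are in the scene too. Leave any green or purple look-alike of the rotor_a alone.

How it is judged:
By the outcome, as a careful person would: the job done as asked, in the order asked, and still so for the second after the job is handed in, with the robot touching nothing.
It also fails if it takes over 72 s, if anything falls off the work surface, if the arm or the gripper's body presses on something with over 40 N, if the wrist force passes 120 N, or if a joint passes its speed limit or range.

## Working session

There is one attempt and no reset: what is moved stays moved. The work goes in short steps, Python scripts to look and compute and a shell command to move; the robot and the scene stay as the last step left them, time stands still between calls to the robot, and variables do not carry over. Pictures are saved under pics/ and viewed, about 8 in all and at most 12, crops included, and the job is handed in when it is done.

```bash
ls; mkdir -p pics; cat > h.py <<'E'
import numpy as np,cv2
from rig import env,vision,ticket
from scipy.spatial.transform import Rotation as R
def cam(n):
    c=vision.read_camera(n); return c
def rot(a):
    a=np.array(a,float)
    return a if a.shape==(3,3) else (R.from_euler('xyz',a).as_matrix() if a.size==3 else R.from_quat(a).as_matrix())
def cloud(c):
    K=c['camera_matrix'];z=c['z_map'];v,u=np.mgrid[:z.shape[0],:z.shape[1]]
    p=np.stack([(u-K[0,2])/K[0,0]*z,(v-K[1,2])/K[1,1]*z,z],-1)
    P=p@rot(c['attitude']).T+np.array(c['eye']); P[z==0]=np.nan
    return P
def save(img,n): cv2.imwrite('pics/'+n+'.png',img[...,::-1])
E
python3 - <<'E'
from h import *
import pickle
for n in ['side','top']:
    c=cam(n);pickle.dump(c,open(n+'.pkl','wb'));save(c['img'],n+'0');print(n,c['eye'],c['attitude'],c['camera_matrix'])
print(env.get_obs())
E
```

```text
pics
side [ 0.39423189 -1.05280404  0.98487358] [-2.30149465  0.01771324 -0.09226469] [[418.69522759   0.         312.83281567]
 [  0.         418.69522759 202.48719511]
 [  0.           0.           1.        ]]
top [ 0.28279952 -0.12756857  1.20123852] [-2.97821344  0.01906363 -1.57520157] [[385.28164271   0.         323.02458806]
 [  0.         385.28164271 197.98806266]
 [  0.           0.           1.        ]]
{'t': 0.1, 'joint_pos': array([ 9.31682668e-01,  3.81153268e-01,  1.29816747e+00, -3.04646837e-05,
        1.46361259e+00, -2.15317889e-01]), 'qvel': array([-3.21343098e-04, -1.48149880e-03, -2.52633468e-03,  1.60025634e-03,
        1.25512626e-05, -4.56982065e-04]), 'joint_torque': array([ 5.18769608e-03, -4.49225521e+01, -2.31656581e+01, -1.17958275e-04,
        3.72161740e-03, -2.03447917e-05]), 'tool_pos': array([0.22602865, 0.50111697, 0.23076619]), 'eef_rot': array([-3.14027647e+00, -2.56859443e-04,  2.71779999e+00]), 'contact_force': array([-0.072415  ,  0.1866484 ,  0.08856414]), 'moment': array([0.00350149, 0.00284304, 0.00503274]), 'grip_width': 0.08563531259480339}
```

View pics/top0.png

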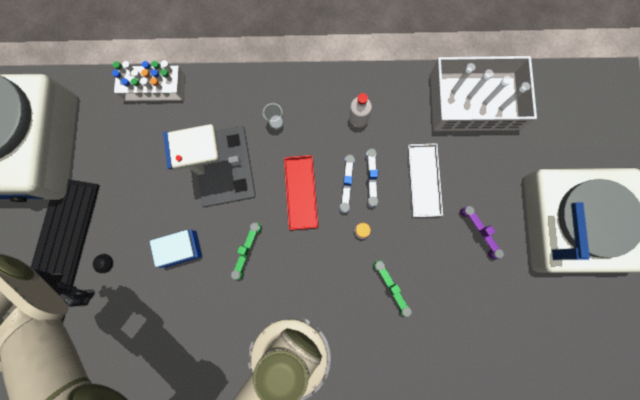

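View pics/side0.png

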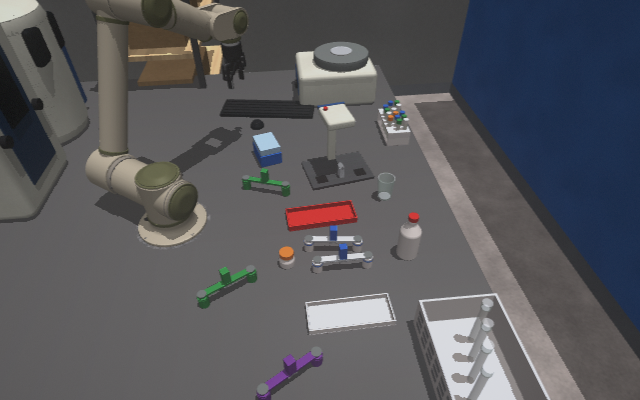

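Top view: the two blue-posted arms are at px (348,181) and (373,174). Look-alikes to leave alone: green at (246,251) and (394,290), purple at (483,232). Red tray (301,192), white tray (425,181), stand with knife edge near (235,160), lamp to its left (192,147), so stand +x ≈ world +y.

```bash
python3 - <<'E'
from h import *
import pickle
c=pickle.load(open('top.pkl','rb'));P=cloud(c);im=c['img'];hsv=cv2.cvtColor(im,cv2.COLOR_RGB2HSV).astype(int);H,S,V=hsv[...,0],hsv[...,1],hsv[...,2]
def box(x0,y0,x1,y1):
    m=np.zeros(H.shape,bool);m[y0:y1,x0:x1]=1;return m
def rect(m,name,z):
    # cast pixels on plane z
    v,u=np.nonzero(m);K=c['camera_matrix'];d=np.stack([(u-K[0,2])/K[0,0],(v-K[1,2])/K[1,1],np.ones(len(u))],-1)@rot(c['attitude']).T
    e=np.array(c['eye']);p=e+d*((z-e[2])/d[:,2])[:,None]
    r=cv2.minAreaRect(p[:,:2].astype(np.float32));print(name,len(u),'c',np.round(r[0],4),'sz',np.round(r[1],3),'ang',round(r[2],1),'mean',p[:,:2].mean(0).round(4),'depthz',np.nanmedian(P[m][:,2]).round(3))
    return p
blue=(H>100)&(H<130)&(S>150)&(V>80)
for n,b in [('L',(336,150,357,215)),('R',(360,145,385,210))]:
    B=box(*b)
    m=blue&B; m=m&(P[...,2]>0.08); rect(m,n+' post',0.094)
    h=P[...,2]; m=B&(h>0.030)&(V>90); rect(m,n+' bar',0.05)
rect(box(280,150,322,235)&(S>150)&((H<8)|(H>172)),'red',0.022)
rect(box(404,138,446,222)&(S<60)&(V>140),'white',0.022)
B=box(165,110,265,215)
h=P[...,2]
rect(B&(h>0.19)&(h<.28),'lamp',.241)
rect(B&(h>0.006)&(h<.02),'plate',.012)
m=B&(h>0.035)&(h<.09);rect(m,'edge',.065)
cv2.imwrite('pics/crop.png',cv2.hconcat([cv2.resize(im[110:215,150:270,::-1],None,fx=4,fy=4),cv2.resize(im[140:245,330:400,::-1],None,fx=4,fy=4)]))
c=pickle.load(open('side.pkl','rb'));P=cloud(c);im=c['img'];print('side')
H,S,V=[cv2.cvtColor(im,cv2.COLOR_RGB2HSV).astype(int)[...,i] for i in range(3)]
blue=(H>100)&(H<130)&(S>150)&(V>60)
for b in [(325,225,340,240),(336,241,352,262)]:
    m=box(*b)&blue;q=P[m];print(np.nanpercentile(q,[5,50,95],axis=0).round(3))
m=box(330,158,350,182)&(P[...,2]>.03)&(P[...,2]<.1);q=P[m];print('edge',m.sum(),q[q[:,2]>.055].mean(0),q[:,2].max())
E
```

```text
L post 34 c [ 0.5184 -0.1793] sz [0.015 0.018] ang 89.2 mean [ 0.5185 -0.1792] depthz 0.092
L bar 418 c [ 0.521  -0.1801] sz [0.028 0.179] ang 83.3 mean [ 0.5196 -0.1808] depthz 0.047
R post 37 c [ 0.5372 -0.2559] sz [0.021 0.015] ang 89.5 mean [ 0.5377 -0.2565] depthz 0.092
R bar 430 c [ 0.5391 -0.2584] sz [0.032 0.178] ang 89.9 mean [ 0.5381 -0.2577] depthz 0.047
red 2064 c [ 0.4978 -0.0357] sz [0.23  0.089] ang 4.6 mean [ 0.496  -0.0358] depthz 0.003
white 2145 c [ 0.5345 -0.424 ] sz [0.232 0.093] ang 1.6 mean [ 0.5323 -0.4234] depthz 0.003
lamp 1988 c [0.5816 0.2321] sz [0.106 0.137] ang 10.4 mean [0.58   0.2317] depthz 0.239
plate 2904 c [0.5904 0.1998] sz [0.24  0.193] ang 10.7 mean [0.5713 0.1967] depthz 0.01
edge 138 c [0.6272 0.1621] sz [0.079 0.288] ang 39.5 mean [0.5879 0.2102] depthz 0.059
side
[[ 0.511 -0.19   0.091]
 [ 0.52  -0.18   0.094]
 [ 0.529 -0.171  0.096]]
[[ 0.529 -0.265  0.089]
 [ 0.538 -0.256  0.093]
 [ 0.546 -0.247  0.095]]
edge 58 [0.59267722 0.17040876 0.05955379] 0.06495777224212407
```

View pics/crop.png

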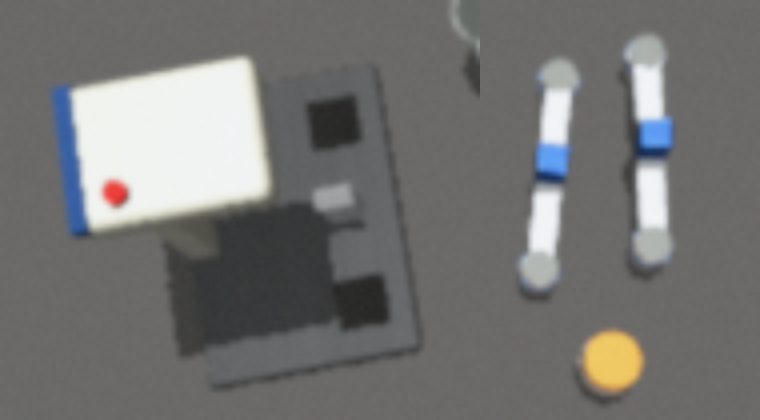

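The crop confirms both candidates: blue posts and aluminium bars, no green or purple. The edge is at crop (334,197), right beside the lamp. I'll do the right arm first, since a hand leaning towards -y is clear of everything there.

```bash
cat >> h.py <<'E'
def pose(hub,ang,lean,up=0.0,g=0.006):
    """TCP pose: hub xyz, ang = world deg of tool y (bar), lean deg back to the right of the bar"""
    a=np.radians(ang);ty=np.array([np.cos(a),np.sin(a),0]);tx=np.array([-np.sin(a),np.cos(a),0])
    M=np.stack([tx,ty,[0,0,-1.]],1)@R.from_euler('y',lean,degrees=True).as_matrix()
    G=np.array(hub)+[0,0,g+up]
    return G+0.019*M[:,2],M
def now():
    o=env.get_obs();return np.array(o['tool_pos']),rot(o['eef_rot'])
def chain(wps,start=None):
    p,M=start or now()
    for q,N in wps:
        s=M.T@(q-p);n=max(1,int(np.ceil(np.abs(s).max()/0.12)))
        w=R.from_matrix(M.T@N).as_rotvec()/(np.pi/2)
        print('n',n,'shift',(s/.12).round(3),'turn',w.round(3),'->',q.round(3))
        p,M=q,N
E
python3 - <<'E'
from h import *
import pickle
c=pickle.load(open('top.pkl','rb'));P=cloud(c)
q=P[150:168,225:245].reshape(-1,3);q=q[(q[:,2]>.055)&(q[:,2]<.08)];print('edge top',len(q),q.mean(0),q[:,:2].min(0),q[:,:2].max(0))
p,M=now()
q,N=pose([.538,-.256,.071],1,37,up=.1)
print('now',p)
def lin(t): return p+(q-p)*t
# turn fully in the first call, then straight
chain([(lin(1/5),N),(lin(2/5),N),(q,N),pose([.538,-.256,.071],1,37)])
E
```

```text
edge top 49 [0.59649429 0.16791684 0.05946869] [0.58822108 0.15337364] [0.60492572 0.18231259]
now [0.22602865 0.50111697 0.23076619]
n 1 shift [-0.985 -0.919  0.116] turn [-0.233  0.366  0.693] -> [0.288 0.352 0.217]
n 2 shift [-1.069  0.498 -0.662] turn [0. 0. 0.] -> [0.351 0.203 0.203]
n 4 shift [-3.206  1.494 -1.985] turn [0. 0. 0.] -> [ 0.538 -0.245  0.162]
n 1 shift [-0.502  0.     0.666] turn [0. 0. 0.] -> [ 0.538 -0.245  0.062]
```

```bash
python3 -m creep '[{"x":-0.1,"y":-0.09,"z":0,"ax":-0.023,"ay":0.037,"az":0.07,"hand":1},{"x":-0.2,"y":-0.18,"z":0,"ax":-0.046,"ay":0.073,"az":0.14,"hand":1},{"x":-0.3,"y":-0.27,"z":0,"ax":-0.07,"ay":0.11,"az":0.21,"hand":1},{"x":-0.4,"y":-0.36,"z":0,"ax":-0.093,"ay":0.146,"az":0.28,"hand":1},{"x":-0.5,"y":-0.46,"z":0,"ax":-0.117,"ay":0.183,"az":0.35,"hand":1},{"x":-0.6,"y":-0.55,"z":0,"ax":-0.14,"ay":0.22,"az":0.42,"hand":1},{"x":-0.7,"y":-0.64,"z":0,"ax":-0.163,"ay":0.256,"az":0.485,"hand":1},{"x":-0.8,"y":-0.74,"z":0,"ax":-0.186,"ay":0.293,"az":0.555,"hand":1},{"x":-0.9,"y":-0.83,"z":0,"ax":-0.21,"ay":0.33,"az":0.624,"hand":1},{"x":-0.98,"y":-0.92,"z":0,"ax":-0.233,"ay":0.366,"az":0.693,"hand":1}]' 40
python3 - <<'E'
from h import *
p,M=now();q,N=pose([.538,-.256,.071],1,37,up=.1)
chain([(p+(q-p)*.2,N),(p+(q-p)*.4,N),(q,N)])
E
```

```text
t: 1.1
tool_pos: [0.2882, 0.3514, 0.2308]
eef_rot: [-3.14, -0.648, 1.582]
contact_force: [0.1, -0.3, -0.2]
grip_width: 0.0851
n 1 shift [-0.865  0.405 -0.511] turn [ 0.002 -0.001 -0.003] -> [0.338 0.232 0.217]
n 1 shift [-0.868  0.399 -0.51 ] turn [0. 0. 0.] -> [0.388 0.113 0.203]
n 3 shift [-2.604  1.196 -1.531] turn [0. 0. 0.] -> [ 0.538 -0.245  0.162]
```

```bash
python3 -m creep '[{"x":-0.2,"y":0.1,"z":-0.12,"hand":1},{"x":-0.4,"y":0.2,"z":-0.24,"hand":1},{"x":-0.6,"y":0.3,"z":-0.36,"hand":1},{"x":-0.8,"y":0.4,"z":-0.48,"hand":1},{"x":-1,"y":0.46,"z":-0.58,"hand":1},{"x":-1,"y":0.46,"z":-0.58,"hand":1},{"x":-1,"y":0.46,"z":-0.58,"hand":1},{"x":-1,"y":0.46,"z":-0.58,"hand":1},{"x":-1,"y":0.46,"z":-0.58,"hand":1},{"x":-1,"y":0.46,"z":-0.58,"hand":1}]' | grep -E "^t:|pos"
python3 -m creep '[{"x":-0.1,"y":0.05,"z":-0.06,"hand":1},{"x":-0.2,"y":0.1,"z":-0.12,"hand":1},{"x":-0.3,"y":0.14,"z":-0.18,"hand":1},{"x":-0.4,"y":0.19,"z":-0.24,"hand":1},{"x":-0.5,"y":0.23,"z":-0.29,"hand":1},{"x":-0.6,"y":0.28,"z":-0.35,"hand":1},{"x":-0.7,"y":0.32,"z":-0.41,"hand":1},{"x":-0.8,"y":0.37,"z":-0.47,"hand":1},{"x":-0.9,"y":0.41,"z":-0.53,"hand":1},{"x":-1,"y":0.46,"z":-0.58,"hand":1}]' | grep -E "^t:|pos"
python3 -m creep '[{"x":-0.1,"y":0.05,"z":-0.06,"hand":1},{"x":-0.2,"y":0.1,"z":-0.12,"hand":1},{"x":-0.3,"y":0.14,"z":-0.18,"hand":1},{"x":-0.4,"y":0.19,"z":-0.24,"hand":1},{"x":-0.5,"y":0.23,"z":-0.29,"hand":1},{"x":-0.6,"y":0.28,"z":-0.35,"hand":1},{"x":-0.7,"y":0.32,"z":-0.41,"hand":1},{"x":-0.8,"y":0.37,"z":-0.47,"hand":1},{"x":-0.9,"y":0.41,"z":-0.53,"hand":1},{"x":-1,"y":0.46,"z":-0.58,"hand":1}]' | grep -E "^t:|pos"
python3 -m creep '[{"x":-0.1,"y":0.05,"z":-0.06,"hand":1},{"x":-0.2,"y":0.1,"z":-0.12,"hand":1},{"x":-0.3,"y":0.14,"z":-0.18,"hand":1},{"x":-0.4,"y":0.19,"z":-0.24,"hand":1},{"x":-0.5,"y":0.23,"z":-0.29,"hand":1},{"x":-0.6,"y":0.28,"z":-0.35,"hand":1},{"x":-0.7,"y":0.32,"z":-0.41,"hand":1},{"x":-0.8,"y":0.37,"z":-0.47,"hand":1},{"x":-0.9,"y":0.41,"z":-0.53,"hand":1},{"x":-1,"y":0.46,"z":-0.58,"hand":1}]' | grep -E "^t:|pos"
python3 - <<'E'
from h import *
chain([pose([.538,-.256,.071],1,37,up=.06),pose([.538,-.256,.071],1,37)])
c=cam('wrist');save(c['img'],'w1')
E
```

```text
n 5 shift [-4.525  2.023 -2.29 ] turn [ 0.002 -0.001 -0.003] -> [ 0.538 -0.245  0.122]
n 1 shift [-0.301  0.     0.399] turn [0. 0. 0.] -> [ 0.538 -0.245  0.062]validation failed for argument at $[0]...
validation failed for argument at $[0]...
validation failed for argument at $[0]...
validation failed for argument at $[0]...
```

View pics/w1.png

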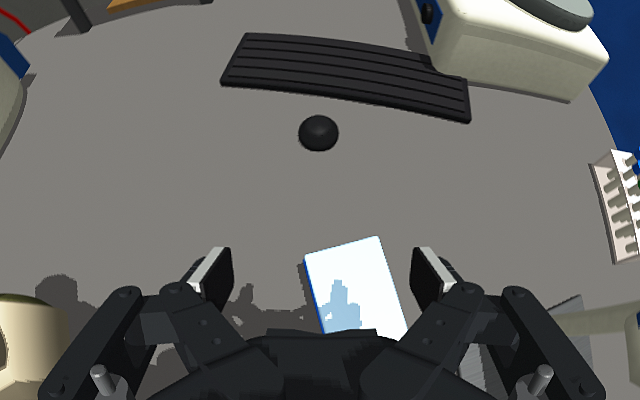

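The wrist view shows the jaws over the tip box, with the arm not moved. The rows were refused because every key has to be present, so I'm retyping them in full.

```bash
python3 -m creep '[{"x":-0.1,"y":0.05,"z":-0.06,"ax":0,"ay":0,"az":0,"hand":1},{"x":-0.2,"y":0.1,"z":-0.12,"ax":0,"ay":0,"az":0,"hand":1},{"x":-0.3,"y":0.14,"z":-0.18,"ax":0,"ay":0,"az":0,"hand":1},{"x":-0.4,"y":0.19,"z":-0.24,"ax":0,"ay":0,"az":0,"hand":1},{"x":-0.5,"y":0.23,"z":-0.29,"ax":0,"ay":0,"az":0,"hand":1},{"x":-0.6,"y":0.28,"z":-0.35,"ax":0,"ay":0,"az":0,"hand":1},{"x":-0.7,"y":0.32,"z":-0.41,"ax":0,"ay":0,"az":0,"hand":1},{"x":-0.8,"y":0.37,"z":-0.47,"ax":0,"ay":0,"az":0,"hand":1},{"x":-0.9,"y":0.41,"z":-0.53,"ax":0,"ay":0,"az":0,"hand":1},{"x":-1,"y":0.46,"z":-0.58,"ax":0,"ay":0,"az":0,"hand":1}]'
python3 -m creep '[{"x":-0.1,"y":0.05,"z":-0.06,"ax":0,"ay":0,"az":0,"hand":1},{"x":-0.2,"y":0.1,"z":-0.12,"ax":0,"ay":0,"az":0,"hand":1},{"x":-0.3,"y":0.14,"z":-0.18,"ax":0,"ay":0,"az":0,"hand":1},{"x":-0.4,"y":0.19,"z":-0.24,"ax":0,"ay":0,"az":0,"hand":1},{"x":-0.5,"y":0.23,"z":-0.29,"ax":0,"ay":0,"az":0,"hand":1},{"x":-0.6,"y":0.28,"z":-0.35,"ax":0,"ay":0,"az":0,"hand":1},{"x":-0.7,"y":0.32,"z":-0.41,"ax":0,"ay":0,"az":0,"hand":1},{"x":-0.8,"y":0.37,"z":-0.47,"ax":0,"ay":0,"az":0,"hand":1},{"x":-0.9,"y":0.41,"z":-0.53,"ax":0,"ay":0,"az":0,"hand":1},{"x":-1,"y":0.46,"z":-0.58,"ax":0,"ay":0,"az":0,"hand":1}]' | grep pos
python3 -m creep '[{"x":-0.1,"y":0.05,"z":-0.06,"ax":0,"ay":0,"az":0,"hand":1},{"x":-0.2,"y":0.1,"z":-0.12,"ax":0,"ay":0,"az":0,"hand":1},{"x":-0.3,"y":0.14,"z":-0.18,"ax":0,"ay":0,"az":0,"hand":1},{"x":-0.4,"y":0.19,"z":-0.24,"ax":0,"ay":0,"az":0,"hand":1},{"x":-0.5,"y":0.23,"z":-0.29,"ax":0,"ay":0,"az":0,"hand":1},{"x":-0.6,"y":0.28,"z":-0.35,"ax":0,"ay":0,"az":0,"hand":1},{"x":-0.7,"y":0.32,"z":-0.41,"ax":0,"ay":0,"az":0,"hand":1},{"x":-0.8,"y":0.37,"z":-0.47,"ax":0,"ay":0,"az":0,"hand":1},{"x":-0.9,"y":0.41,"z":-0.53,"ax":0,"ay":0,"az":0,"hand":1},{"x":-1,"y":0.46,"z":-0.58,"ax":0,"ay":0,"az":0,"hand":1}]' |grep pos
python3 -m creep '[{"x":-0.1,"y":0.05,"z":-0.06,"ax":0,"ay":0,"az":0,"hand":1},{"x":-0.2,"y":0.1,"z":-0.12,"ax":0,"ay":0,"az":0,"hand":1},{"x":-0.3,"y":0.14,"z":-0.18,"ax":0,"ay":0,"az":0,"hand":1},{"x":-0.4,"y":0.19,"z":-0.24,"ax":0,"ay":0,"az":0,"hand":1},{"x":-0.5,"y":0.23,"z":-0.29,"ax":0,"ay":0,"az":0,"hand":1},{"x":-0.6,"y":0.28,"z":-0.35,"ax":0,"ay":0,"az":0,"hand":1},{"x":-0.7,"y":0.32,"z":-0.41,"ax":0,"ay":0,"az":0,"hand":1},{"x":-0.8,"y":0.37,"z":-0.47,"ax":0,"ay":0,"az":0,"hand":1},{"x":-0.9,"y":0.41,"z":-0.53,"ax":0,"ay":0,"az":0,"hand":1},{"x":-1,"y":0.46,"z":-0.58,"ax":0,"ay":0,"az":0,"hand":1}]'
python3 - <<'E'
from h import *
chain([pose([.538,-.256,.071],1,37,up=.06),pose([.538,-.256,.071],1,37)])
E
```

```text
t: 2.15
tool_pos: [0.3435, 0.2121, 0.2124]
eef_rot: [-3.135, -0.649, 1.573]
contact_force: [-1.0, -0.4, 0.3]
grip_width: 0.0853
tool_pos: [0.3999, 0.0737, 0.1949]
tool_pos: [0.4562, -0.0649, 0.1775]
t: 5.15
tool_pos: [0.5124, -0.2033, 0.1599]
eef_rot: [-3.135, -0.649, 1.573]
contact_force: [-0.7, 0.0, 0.0]
grip_width: 0.0854
n 1 shift [-0.466  0.211  0.043] turn [ 0.002 -0.002 -0.008] -> [ 0.538 -0.245  0.122]
n 1 shift [-0.301  0.     0.399] turn [0. 0. 0.] -> [ 0.538 -0.245  0.062]
```

```bash
python3 -m creep '[{"x":-0.15,"y":0.07,"z":0.02,"ax":0,"ay":0,"az":-0.008,"hand":1},{"x":-0.3,"y":0.14,"z":0.03,"ax":0,"ay":0,"az":-0.008,"hand":1},{"x":-0.47,"y":0.21,"z":0.04,"ax":0,"ay":0,"az":-0.008,"hand":1},{"x":-0.47,"y":0.21,"z":0.04,"ax":0,"ay":0,"az":-0.008,"hand":1},{"x":-0.52,"y":0.21,"z":0.11,"ax":0,"ay":0,"az":-0.008,"hand":1},{"x":-0.57,"y":0.21,"z":0.18,"ax":0,"ay":0,"az":-0.008,"hand":1},{"x":-0.62,"y":0.21,"z":0.245,"ax":0,"ay":0,"az":-0.008,"hand":1},{"x":-0.67,"y":0.21,"z":0.31,"ax":0,"ay":0,"az":-0.008,"hand":1},{"x":-0.72,"y":0.21,"z":0.38,"ax":0,"ay":0,"az":-0.008,"hand":1},{"x":-0.767,"y":0.21,"z":0.442,"ax":0,"ay":0,"az":-0.008,"hand":1}]'
python3 - <<'E'
from h import *
chain([pose([.538,-.256,.071],1,37)])
c=cam('wrist');save(c['img'],'w2')
E
```

```text
t: 6.15
tool_pos: [0.5373, -0.2443, 0.061]
eef_rot: [3.139, -0.649, 1.589]
contact_force: [-0.3, -0.1, 0.3]
grip_width: 0.0859
n 1 shift [ 0.002  0.004 -0.007] turn [ 0.002 -0.002  0.   ] -> [ 0.538 -0.245  0.062]
```

View pics/w2.png

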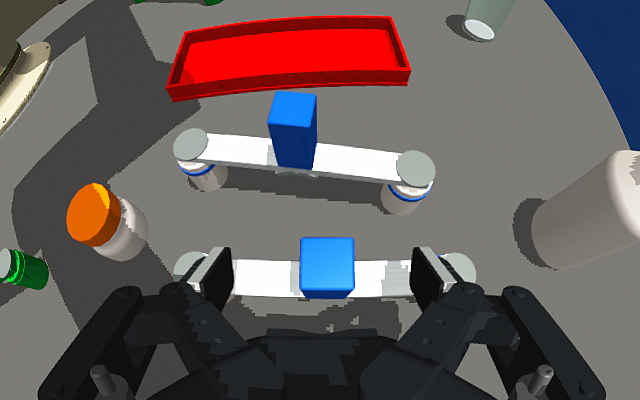

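The wrist view shows the arm's blue post centred between the open pads (post at 300-355, 265; pads at 217 and 430). I'll grip now.

```bash
python3 -m creep '[{"x":0,"y":0,"z":0,"ax":0,"ay":0,"az":0,"hand":0},{"x":0,"y":0,"z":0,"ax":0,"ay":0,"az":0,"hand":0},{"x":0,"y":0,"z":0,"ax":0,"ay":0,"az":0,"hand":0},{"x":0,"y":0,"z":0,"ax":0,"ay":0,"az":0,"hand":0},{"x":0,"y":0,"z":0,"ax":0,"ay":0,"az":0,"hand":0},{"x":0,"y":0,"z":0,"ax":0,"ay":0,"az":0,"hand":0},{"x":0.02,"y":0,"z":-0.02,"ax":0,"ay":0,"az":0,"hand":0},{"x":0.05,"y":0,"z":-0.06,"ax":0,"ay":0,"az":0,"hand":0},{"x":0.1,"y":0,"z":-0.13,"ax":0,"ay":0,"az":0,"hand":0},{"x":0.15,"y":0,"z":-0.2,"ax":0,"ay":0,"az":0,"hand":0}]' 60
python3 - <<'E'
from h import *
e=[.594,.168,.097]
p,M=now()
q,N=pose(e,10.5,37,up=.06)
chain([(p+(q-p)*f,N) for f in (.25,.5,.75,1)])
chain([(q,N)],(p,M))
E
```

```text
t: 7.2
tool_pos: [0.5368, -0.2443, 0.0905]
eef_rot: [3.141, -0.65, 1.587]
contact_force: [0.9, 0.2, -2.1]
grip_width: 0.0213
n 1 shift [0.773 0.129 0.438] turn [ 0.065 -0.003 -0.085] -> [ 0.551 -0.138  0.105]
n 1 shift [0.748 0.274 0.414] turn [0. 0. 0.] -> [ 0.564 -0.033  0.119]
n 1 shift [0.748 0.274 0.414] turn [0. 0. 0.] -> [0.578 0.073 0.134]
n 1 shift [0.748 0.274 0.414] turn [0. 0. 0.] -> [0.592 0.179 0.148]
n 4 shift [3.091 0.515 1.753] turn [ 0.065 -0.003 -0.085] -> [0.592 0.179 0.148]
```

```bash
python3 - <<'E'
from h import *
e=np.array([.594,.168,.097]);a=np.radians(10.5);xs=np.array([-np.sin(a),np.cos(a),0])
p,M=now();_,N=pose(e,10.5,37)
chain([(np.array([.537,-.244,.182]),M),(np.array([.546,-.150,.182]),N),(np.array([.560,-.055,.175]),N),pose(e-.10*xs,10.5,37,up=.02),pose(e,10.5,37,up=.015),pose(e,10.5,37,up=0)])
E
```

```text
n 1 shift [ 0.463  0.002 -0.605] turn [0. 0. 0.] -> [ 0.537 -0.244  0.182]
n 1 shift [0.622 0.087 0.474] turn [ 0.065 -0.003 -0.085] -> [ 0.546 -0.15   0.182]
n 1 shift [0.57  0.259 0.502] turn [0. 0. 0.] -> [ 0.56  -0.055  0.175]
n 2 shift [0.492 0.617 1.071] turn [0. 0. 0.] -> [0.61  0.081 0.108]
n 1 shift [0.64  0.    0.535] turn [0. 0. 0.] -> [0.592 0.179 0.103]
n 1 shift [-0.075  0.     0.1  ] turn [0. 0. 0.] -> [0.592 0.179 0.088]
```

```bash
python3 -m creep '[{"x":0.06,"y":0,"z":-0.08,"ax":0,"ay":0,"az":0,"hand":0},{"x":0.15,"y":0,"z":-0.2,"ax":0,"ay":0,"az":0,"hand":0},{"x":0.25,"y":0,"z":-0.33,"ax":0,"ay":0,"az":0,"hand":0},{"x":0.36,"y":0,"z":-0.47,"ax":0,"ay":0,"az":0,"hand":0},{"x":0.44,"y":0,"z":-0.57,"ax":0,"ay":0,"az":0,"hand":0},{"x":0.52,"y":0.01,"z":-0.58,"ax":0.01,"ay":0,"az":-0.02,"hand":0},{"x":0.61,"y":0.02,"z":-0.52,"ax":0.025,"ay":0,"az":-0.035,"hand":0},{"x":0.71,"y":0.04,"z":-0.44,"ax":0.04,"ay":0,"az":-0.05,"hand":0},{"x":0.82,"y":0.06,"z":-0.355,"ax":0.055,"ay":0,"az":-0.07,"hand":0},{"x":0.93,"y":0.08,"z":-0.27,"ax":0.065,"ay":0,"az":-0.085,"hand":0}]'
python3 - <<'E'
from h import *
e=np.array([.594,.168,.097]);a=np.radians(10.5);xs=np.array([-np.sin(a),np.cos(a),0])
_,N=pose(e,10.5,37)
chain([(np.array([.560,-.055,.178]),N),(np.array([.590,.025,.140]),N),pose(e-.06*xs,10.5,37,up=.017),pose(e,10.5,37,up=.015)])
E
```

```text
t: 8.2
tool_pos: [0.5454, -0.1727, 0.1832]
eef_rot: [-3.141, -0.652, 1.758]
contact_force: [0.0, -0.3, -1.6]
grip_width: 0.0213
n 1 shift [0.722 0.303 0.605] turn [-0.002 -0.004  0.002] -> [ 0.56  -0.055  0.178]
n 1 shift [0.297 0.367 0.62 ] turn [0. 0. 0.] -> [0.59  0.025 0.14 ]
n 1 shift [0.431 0.25  0.692] turn [0. 0. 0.] -> [0.603 0.12  0.105]
n 1 shift [0.389 0.    0.314] turn [0. 0. 0.] -> [0.592 0.179 0.103]
```

```bash
python3 -m creep '[{"x":0.07,"y":0.03,"z":0.06,"ax":0,"ay":0,"az":0,"hand":0},{"x":0.14,"y":0.06,"z":0.12,"ax":0,"ay":0,"az":0,"hand":0},{"x":0.22,"y":0.09,"z":0.18,"ax":0,"ay":0,"az":0,"hand":0},{"x":0.3,"y":0.12,"z":0.25,"ax":0,"ay":0,"az":0,"hand":0},{"x":0.4,"y":0.16,"z":0.33,"ax":0,"ay":0,"az":0,"hand":0},{"x":0.5,"y":0.2,"z":0.42,"ax":0,"ay":0,"az":0,"hand":0},{"x":0.6,"y":0.25,"z":0.51,"ax":0,"ay":0,"az":0,"hand":0},{"x":0.72,"y":0.3,"z":0.61,"ax":0,"ay":0,"az":0,"hand":0},{"x":0.77,"y":0.36,"z":0.72,"ax":0,"ay":0,"az":0,"hand":0},{"x":0.82,"y":0.42,"z":0.82,"ax":0,"ay":0,"az":0,"hand":0}]' | grep pos
python3 -m creep '[{"x":0.04,"y":0.05,"z":0.09,"ax":0,"ay":0,"az":0,"hand":0},{"x":0.08,"y":0.09,"z":0.18,"ax":0,"ay":0,"az":0,"hand":0},{"x":0.12,"y":0.14,"z":0.27,"ax":0,"ay":0,"az":0,"hand":0},{"x":0.16,"y":0.19,"z":0.36,"ax":0,"ay":0,"az":0,"hand":0},{"x":0.2,"y":0.24,"z":0.45,"ax":0,"ay":0,"az":0,"hand":0},{"x":0.26,"y":0.29,"z":0.55,"ax":0,"ay":0,"az":0,"hand":0},{"x":0.32,"y":0.33,"z":0.66,"ax":0,"ay":0,"az":0,"hand":0},{"x":0.38,"y":0.37,"z":0.76,"ax":0,"ay":0,"az":0,"hand":0},{"x":0.43,"y":0.4,"z":0.86,"ax":0,"ay":0,"az":0,"hand":0},{"x":0.48,"y":0.43,"z":0.94,"ax":0,"ay":0,"az":0,"hand":0}]'
python3 - <<'E'
from h import *
e=np.array([.594,.168,.097]);a=np.radians(10.5);xs=np.array([-np.sin(a),np.cos(a),0])
chain([pose(e-.06*xs,10.5,37,up=.017),pose(e,10.5,37,up=.015),pose(e,10.5,37)])
w=cam('wrist')['img'];s=cam('side')['img']
save(np.vstack([w,cv2.resize(s[120:220,260:420],(640,400))])[::1],'c3')
i=cv2.imread('pics/c3.png');cv2.imwrite('pics/c3.png',cv2.resize(i,None,fx=.75,fy=.75))
E
```

```text
tool_pos: [0.5694, -0.0264, 0.1641]
t: 10.2
tool_pos: [0.5986, 0.0967, 0.1088]
eef_rot: [-3.14, -0.652, 1.759]
contact_force: [0.1, 0.8, -2.6]
grip_width: 0.0212
n 1 shift [0.128 0.072 0.139] turn [-0.003 -0.004  0.002] -> [0.603 0.12  0.105]
n 1 shift [0.389 0.    0.314] turn [0. 0. 0.] -> [0.592 0.179 0.103]
n 1 shift [-0.075  0.     0.1  ] turn [0. 0. 0.] -> [0.592 0.179 0.088]
```

View pics/c3.png

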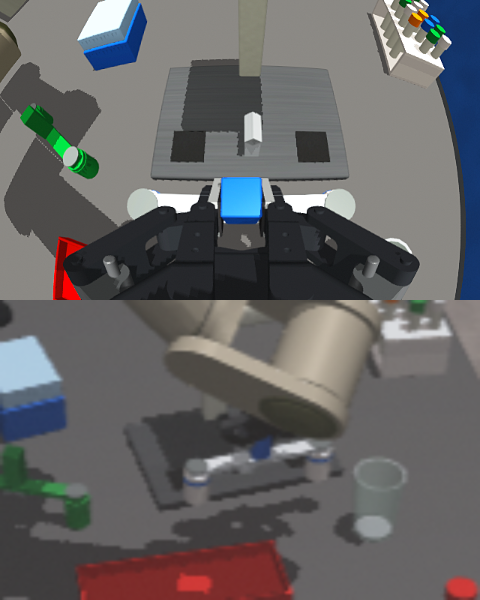

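The wrist view (top half) shows the held arm parallel to the plate, with the knife edge at about (253,128) and the post at (241,198). I'll cast rays on the edge and the post top to trim the aim.

```bash
python3 - <<'E'
from h import *
c=cam('wrist');K=c['camera_matrix'];Rm=rot(c['attitude']);eye=np.array(c['eye'])
def cast(u,v,z):
    x=(u-K[0,2])/K[0,0];y=(v-K[1,2])/K[1,1];r=np.hypot(x,y);d=Rm@np.array([x/r*np.sin(r),y/r*np.sin(r),np.cos(r)]);return eye+d*(z-eye[2])/d[2]
im=c['img'];hsv=cv2.cvtColor(im,cv2.COLOR_RGB2HSV).astype(int);H,S,V=hsv[...,0],hsv[...,1],hsv[...,2]
m=np.zeros(H.shape,np.uint8);m[140:212,318:358]=(V[140:212,318:358]>185);n,l,st,ct=cv2.connectedComponentsWithStats(m)
k=1+st[1:,4].argmax();v,u=np.nonzero(l==k);print(st[k],ct[k])
for q in [(ct[k][0],st[k][1]),(ct[k][0],v.max()),tuple(ct[k])]: print('edge',cast(*q,.065).round(4))
b=np.zeros(H.shape,bool);b[230:305,280:360]=1;bm=b&(H>100)&(H<130)&(S>120)
v,u=np.nonzero(bm);tcp,M=now();G=tcp-.019*M[:,2];hub=G-[0,0,.006];print('hub expected',hub.round(4))
v0=v[v<v.min()+42];print('post px',u.min(),u.max(),v.min(),v.max())
for q in [(u.min(),v.min()),(u.max(),v.min()),((u.min()+u.max())/2,v.max())]: print(cast(*q,hub[2]+.023).round(4))
save(cv2.resize(im[120:320,260:420],None,fx=3,fy=3),'c4')
E
```

```text
[327 150  23  40 767] [337.4654498  169.69361147]
edge [0.5924 0.1863 0.065 ]
edge [0.5977 0.1546 0.065 ]
edge [0.5951 0.1698 0.065 ]
hub expected [0.6007 0.0848 0.1182]
post px 293 349 236 298
[0.586  0.0953 0.1412]
[0.6084 0.0996 0.1412]
[0.602  0.0727 0.1412]
```

View pics/c4.png

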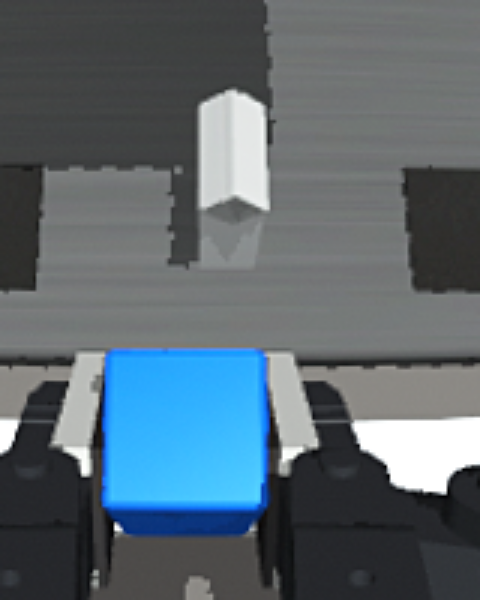

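```bash
python3 - <<'E'
from h import *
e=np.array([.5952,.1688,.097]);a=np.radians(10.5);xs=np.array([-np.sin(a),np.cos(a),0])
chain([pose(e-.05*xs,10.5,37,up=.016,g=.0052),pose(e,10.5,37,up=.014,g=.0052),pose(e,10.5,37,up=.003,g=.0052),pose(e,10.5,37,g=.0052)])
E
```

```text
n 1 shift [0.191 0.085 0.209] turn [-0.003 -0.004  0.003] -> [0.602 0.131 0.103]
n 1 shift [0.323 0.    0.264] turn [0. 0. 0.] -> [0.593 0.18  0.101]
n 1 shift [-0.055  0.     0.073] turn [0. 0. 0.] -> [0.593 0.18  0.09 ]
n 1 shift [-0.015  0.     0.02 ] turn [0. 0. 0.] -> [0.593 0.18  0.087]
```

```bash
python3 -m creep '[{"x":0.06,"y":0.03,"z":0.07,"ax":0,"ay":0,"az":0,"hand":0},{"x":0.12,"y":0.06,"z":0.14,"ax":0,"ay":-0.004,"az":0,"hand":0},{"x":0.19,"y":0.085,"z":0.21,"ax":-0.003,"ay":-0.004,"az":0.003,"hand":0},{"x":0.27,"y":0.085,"z":0.275,"ax":-0.003,"ay":-0.004,"az":0.003,"hand":0},{"x":0.35,"y":0.085,"z":0.34,"ax":-0.003,"ay":-0.004,"az":0.003,"hand":0},{"x":0.43,"y":0.085,"z":0.405,"ax":-0.003,"ay":-0.004,"az":0.003,"hand":0},{"x":0.514,"y":0.085,"z":0.473,"ax":-0.003,"ay":-0.004,"az":0.003,"hand":0},{"x":0.514,"y":0.085,"z":0.473,"ax":-0.003,"ay":-0.004,"az":0.003,"hand":0},{"x":0.49,"y":0.085,"z":0.505,"ax":-0.003,"ay":-0.004,"az":0.003,"hand":0},{"x":0.459,"y":0.085,"z":0.546,"ax":-0.003,"ay":-0.004,"az":0.003,"hand":0}]'
python3 - <<'E'
from h import *
e=np.array([.5952,.1688,.097])
chain([pose(e,10.5,37,g=.0052)])
w=cam('wrist')['img'];s=cam('side')['img']
save(cv2.hconcat([w[100:360,180:460],cv2.resize(s[135:200,300:370],(280,260))]),'c5')
E
```

```text
t: 11.35
tool_pos: [0.5931, 0.1796, 0.0901]
eef_rot: [3.141, -0.645, 1.753]
contact_force: [0.7, 0.1, -2.5]
grip_width: 0.021
n 1 shift [-0.013  0.001  0.023] turn [ 0.001  0.    -0.   ] -> [0.593 0.18  0.087]
```

View pics/c5.png

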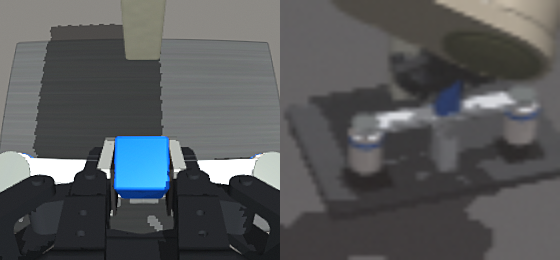

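The saddle is over the edge, with the post centred between the pads and the column behind it. Next I lower it and check the force.

```bash
python3 -m creep '[{"x":-0.003,"y":0,"z":0.004,"ax":0,"ay":0,"az":0,"hand":0},{"x":-0.006,"y":0,"z":0.008,"ax":0,"ay":0,"az":0,"hand":0},{"x":-0.009,"y":0,"z":0.013,"ax":0,"ay":0,"az":0,"hand":0},{"x":-0.012,"y":0,"z":0.017,"ax":0,"ay":0,"az":0,"hand":0},{"x":-0.015,"y":0,"z":0.022,"ax":0,"ay":0,"az":0,"hand":0},{"x":-0.015,"y":0,"z":0.022,"ax":0,"ay":0,"az":0,"hand":0},{"x":-0.015,"y":0,"z":0.022,"ax":0,"ay":0,"az":0,"hand":0},{"x":-0.015,"y":0,"z":0.022,"ax":0,"ay":0,"az":0,"hand":0},{"x":-0.015,"y":0,"z":0.022,"ax":0,"ay":0,"az":0,"hand":0},{"x":-0.015,"y":0,"z":0.022,"ax":0,"ay":0,"az":0,"hand":0}]'
```

```text
t: 12.45
tool_pos: [0.5929, 0.1797, 0.0864]
eef_rot: [-3.14, -0.646, 1.752]
contact_force: [2.4, -0.1, 4.9]
grip_width: 0.0213
```

```bash
python3 -m creep '[{"x":0.002,"y":0,"z":-0.003,"ax":0,"ay":0,"az":0,"hand":0},{"x":0.003,"y":0,"z":-0.004,"ax":0,"ay":0,"az":0,"hand":0},{"x":0.003,"y":0,"z":-0.004,"ax":0,"ay":0,"az":0,"hand":0.6},{"x":0.003,"y":0,"z":-0.004,"ax":0,"ay":0,"az":0,"hand":0.6},{"x":0.003,"y":0,"z":-0.004,"ax":0,"ay":0,"az":0,"hand":0.6},{"x":0.003,"y":0,"z":-0.04,"ax":0,"ay":0,"az":0,"hand":0.7},{"x":0.003,"y":0,"z":-0.12,"ax":0,"ay":0,"az":0,"hand":0.7},{"x":0.003,"y":0,"z":-0.24,"ax":0,"ay":0,"az":0,"hand":0.7},{"x":0.003,"y":0,"z":-0.36,"ax":0,"ay":0,"az":0,"hand":0.7},{"x":0.003,"y":0,"z":-0.48,"ax":0,"ay":0,"az":0,"hand":0.7}]'
python3 - <<'E'
from h import *
save(cam('wrist')['img'],'r1');save(cam('side')['img'],'r1s')
E
python3 -m creep '[{"x":0,"y":0,"z":0,"ax":0,"ay":0,"az":0,"hand":0.7},{"x":0,"y":0,"z":0,"ax":0,"ay":0,"az":0,"hand":0.7},{"x":0,"y":0,"z":0,"ax":0,"ay":0,"az":0,"hand":0.7},{"x":0,"y":0,"z":0,"ax":0,"ay":0,"az":0,"hand":0.7},{"x":0,"y":0,"z":0,"ax":0,"ay":0,"az":0,"hand":0.7},{"x":0,"y":0,"z":0,"ax":0,"ay":0,"az":0,"hand":0.7},{"x":0,"y":0,"z":0,"ax":0,"ay":0,"az":0,"hand":0.7},{"x":0,"y":0,"z":0,"ax":0,"ay":0,"az":0,"hand":0.7},{"x":0,"y":0,"z":0,"ax":0,"ay":0,"az":0,"hand":0.7},{"x":0,"y":0,"z":0,"ax":0,"ay":0,"az":0,"hand":0.7}]' |grep t:
python3 - <<'E'
from h import *
save(cam('wrist')['img'],'r2')
E
python3 -m creep '[{"x":0,"y":0,"z":0,"ax":0,"ay":0,"az":0,"hand":0.7},{"x":0,"y":0,"z":0,"ax":0,"ay":0,"az":0,"hand":0.7},{"x":0,"y":0,"z":0,"ax":0,"ay":0,"az":0,"hand":0.7},{"x":0,"y":0,"z":0,"ax":0,"ay":0,"az":0,"hand":0.7},{"x":0,"y":0,"z":0,"ax":0,"ay":0,"az":0,"hand":0.7},{"x":0,"y":0,"z":0,"ax":0,"ay":0,"az":0,"hand":0.7},{"x":0,"y":0,"z":0,"ax":0,"ay":0,"az":0,"hand":0.7},{"x":0,"y":0,"z":0,"ax":0,"ay":0,"az":0,"hand":0.7},{"x":0,"y":0,"z":0,"ax":0,"ay":0,"az":0,"hand":0.7},{"x":0,"y":0,"z":0,"ax":0,"ay":0,"az":0,"hand":0.7}]' 
python3 - <<'E'
from h import *
save(cam('wrist')['img'],'r3');save(cam('side')['img'],'r3s')
a=[cv2.imread(f'pics/{n}.png') for n in ('r1','r3','r1s','r3s')]
f=lambda i:i[130:360,140:500]; g=lambda i:cv2.resize(i[130:195,295:375],(360,230))
cv2.imwrite('pics/r.png',cv2.vconcat([cv2.hconcat([f(a[0]),f(a[1])]),cv2.hconcat([g(a[2]),g(a[3])])]))
E
```

```text
t: 13.45
tool_pos: [0.5995, 0.1449, 0.1341]
eef_rot: [3.141, -0.645, 1.752]
contact_force: [0.5, -1.1, -0.1]
grip_width: 0.0599
t: 14.55
eef_rot: [3.138, -0.644, 1.753]
t: 15.6
tool_pos: [0.6003, 0.1444, 0.1347]
eef_rot: [3.138, -0.644, 1.753]
contact_force: [0.4, 0.6, -0.2]
grip_width: 0.06
```

View pics/r.png

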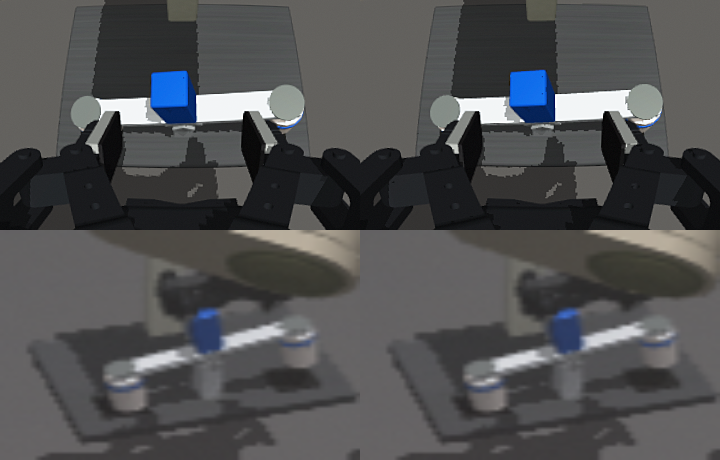

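After 2 s fully released, the arm leans with its left (-x) end down (post leaning at crop (530,90), left cup low in the side view). I'll measure the tilt and the pose of the post.

```bash
python3 - <<'E'
from h import *
c=cam('side');P=cloud(c);im=c['img'];hsv=cv2.cvtColor(im,cv2.COLOR_RGB2HSV).astype(int);H,S,V=hsv[...,0],hsv[...,1],hsv[...,2]
B=np.zeros(H.shape,bool);B[145:190,315:372]=1
m=B&(V>150)&(S<40)&(P[...,2]>.03)&(P[...,2]<.12);q=P[m];q=q[np.abs(q[:,0]-.594)<.06]
print(len(q))
A=np.c_[q[:,0]-.595,np.ones(len(q))];z=np.linalg.lstsq(A,q[:,2],rcond=None)[0];y=np.linalg.lstsq(A,q[:,1],rcond=None)[0]
print('tilt deg',np.degrees(np.arctan(z[0])),'zmid',z[1],'yaw',np.degrees(np.arctan(y[0])),'ymid',y[1])
m=B&(H>100)&(H<130)&(S>120)&(P[...,2]>.07)&(P[...,2]<.14);print('post',np.nanpercentile(P[m],[5,50,95],axis=0).round(4))
w=cam('wrist');K=w['camera_matrix'];zm=w['z_map'];v,u=np.mgrid[:400,:640];x=(u-K[0,2])/K[0,0];yy=(v-K[1,2])/K[1,1];r=np.hypot(x,yy)+1e-9
k=zm*np.tan(np.minimum(r,1.3))/r;Q=np.stack([x*k,yy*k,zm],-1)@rot(w['attitude']).T+np.array(w['eye'])
hs=cv2.cvtColor(w['img'],cv2.COLOR_RGB2HSV).astype(int)
m=(hs[...,0]>100)&(hs[...,0]<130)&(hs[...,1]>120)&(np.abs(Q[...,0]-.594)<.04)&(np.abs(Q[...,1]-.168)<.04)&(Q[...,2]>.075);p=Q[m]
print('wpost',len(p),p.mean(0),p.max(0))
t=p[p[:,2]>np.percentile(p[:,2],95)-.004];print('top',t.mean(0))
m=(hs[...,1]<40)&(hs[...,2]>200)&(np.abs(Q[...,0]-.594)<.09)&(np.abs(Q[...,1]-.168)<.04)&(Q[...,2]>.045)&(Q[...,2]<.11);p=Q[m]
A=np.c_[p[:,0]-.595,p[:,1]-.168,np.ones(len(p))];print('wbar',len(p),np.linalg.lstsq(A,p[:,2],rcond=None)[0],np.degrees(np.arctan(np.polyfit(p[:,0],p[:,1],1)[0])))
print(now()[0])
E
```

```text
81
tilt deg 9.33756969036423 zmid 0.07291987705176281 yaw 10.463121148300267 ymid 0.1678880662938139
post [[0.5805 0.153  0.0783]
 [0.5902 0.1576 0.1006]
 [0.5998 0.1647 0.1186]]
wpost 2094 [0.59015118 0.16497642 0.11260989] [0.63122856 0.1801497  0.14610803]
top [0.58765121 0.16704079 0.11972964]
wbar 2840 [0.13686271 0.10121801 0.07423377] 9.10948434677128
[0.60030944 0.14440472 0.13471215]
```

Tilt is 9.3° from the side view, with zmid and yaw consistent, so this arm is faulty and goes to the red tray. I'll regrasp with the hand tilted to match.

```bash
cat >> h.py <<'E'
E0=np.array([.595,.1685,.097])
def tilted(P,deg,ang=10.5):
    a=np.radians(ang);ax=-np.array([-np.sin(a),np.cos(a),0]);T=R.from_rotvec(ax*np.radians(deg)).as_matrix()
    S=E0-[0,0,.032];return S+T@(P[0]-S),T@P[1]
E
python3 - <<'E'
from h import *
L=pose(E0,10.5,37,g=.0055);q,N=tilted(L,9.3)
xs=np.array([-np.sin(np.radians(10.5)),np.cos(np.radians(10.5)),0])
chain([(q-.045*N[:,2],N),(q,N),pose(E0,10.5,37,up=.018,g=.0055),pose(E0-.1*xs,10.5,37,up=.018,g=.0055)])
E
```

```text
n 1 shift [-0.001 -0.086  0.126] turn [-0.08   0.001 -0.063] -> [0.589 0.151 0.122]
n 1 shift [0.    0.    0.375] turn [0. 0. 0.] -> [0.589 0.179 0.087]
n 1 shift [ 0.088  0.054 -0.116] turn [0.083 0.    0.062] -> [0.593 0.18  0.105]
n 1 shift [-0.666 -0.    -0.502] turn [0. 0. 0.] -> [0.611 0.081 0.105]
```

```bash
python3 -m creep '[{"x":0,"y":-0.03,"z":0.03,"ax":-0.027,"ay":0,"az":-0.021,"hand":0.75},{"x":0,"y":-0.06,"z":0.08,"ax":-0.054,"ay":0,"az":-0.042,"hand":0.75},{"x":0,"y":-0.086,"z":0.126,"ax":-0.08,"ay":0.001,"az":-0.063,"hand":0.75},{"x":0,"y":-0.086,"z":0.126,"ax":-0.08,"ay":0.001,"az":-0.063,"hand":0.75},{"x":0,"y":-0.077,"z":0.2,"ax":-0.08,"ay":0.001,"az":-0.063,"hand":0.75},{"x":0,"y":-0.067,"z":0.28,"ax":-0.08,"ay":0.001,"az":-0.063,"hand":0.75},{"x":-0.001,"y":-0.057,"z":0.36,"ax":-0.08,"ay":0.001,"az":-0.063,"hand":0.75},{"x":-0.002,"y":-0.047,"z":0.44,"ax":-0.08,"ay":0.001,"az":-0.063,"hand":0.75},{"x":-0.003,"y":-0.039,"z":0.498,"ax":-0.08,"ay":0.001,"az":-0.063,"hand":0.75},{"x":-0.003,"y":-0.039,"z":0.498,"ax":-0.08,"ay":0.001,"az":-0.063,"hand":0.75}]'
python3 -m creep '[{"x":0,"y":0,"z":0,"ax":0,"ay":0,"az":0,"hand":0},{"x":0,"y":0,"z":0,"ax":0,"ay":0,"az":0,"hand":0},{"x":0,"y":0,"z":0,"ax":0,"ay":0,"az":0,"hand":0},{"x":0,"y":0,"z":0,"ax":0,"ay":0,"az":0,"hand":0},{"x":0,"y":0,"z":0,"ax":0,"ay":0,"az":0,"hand":0},{"x":0,"y":0,"z":0,"ax":0,"ay":0,"az":0,"hand":0},{"x":0.02,"y":0.013,"z":-0.03,"ax":0.02,"ay":0,"az":0.015,"hand":0},{"x":0.04,"y":0.026,"z":-0.06,"ax":0.04,"ay":0,"az":0.03,"hand":0},{"x":0.065,"y":0.04,"z":-0.09,"ax":0.06,"ay":0,"az":0.045,"hand":0},{"x":0.088,"y":0.054,"z":-0.116,"ax":0.083,"ay":0,"az":0.062,"hand":0}]' 60
python3 - <<'E'
from h import *
xs=np.array([-np.sin(np.radians(10.5)),np.cos(np.radians(10.5)),0])
T=[.497,-.036,.075]
_,N=pose(T,4.6,37)
chain([pose(E0-.1*xs,10.5,37,up=.018,g=.0055),pose(T,4.6,37,up=.05,g=.0055),pose(T,4.6,37,g=.0055)])
c=cam('side');P=cloud(c);im=c['img'];save(im,'s6')
E
```

```text
t: 16.8
tool_pos: [0.589, 0.1793, 0.0857]
eef_rot: [2.941, -0.637, 1.876]
contact_force: [0.3, 1.2, 0.2]
grip_width: 0.0642
t: 17.8
tool_pos: [0.5917, 0.1799, 0.1034]
eef_rot: [-3.134, -0.646, 1.752]
contact_force: [-0.6, 0.5, -2.6]
grip_width: 0.0211
n 1 shift [-0.658  0.007 -0.516] turn [-0.004  0.    -0.001] -> [0.611 0.081 0.105]
n 2 shift [-0.504 -1.104 -0.484] turn [-0.039  0.     0.052] -> [ 0.496 -0.025  0.115]
n 1 shift [-0.251  0.     0.333] turn [0. 0. 0.] -> [ 0.496 -0.025  0.065]
```

```bash
python3 -m creep '[{"x":-0.03,"y":0,"z":-0.03,"ax":0,"ay":0,"az":0,"hand":0},{"x":-0.1,"y":0,"z":-0.08,"ax":0,"ay":0,"az":0,"hand":0},{"x":-0.18,"y":0,"z":-0.15,"ax":0,"ay":0,"az":0,"hand":0},{"x":-0.27,"y":0,"z":-0.22,"ax":0,"ay":0,"az":0,"hand":0},{"x":-0.36,"y":0,"z":-0.29,"ax":0,"ay":0,"az":0,"hand":0},{"x":-0.44,"y":-0.05,"z":-0.36,"ax":0,"ay":0,"az":0,"hand":0},{"x":-0.52,"y":-0.12,"z":-0.42,"ax":0,"ay":0,"az":0,"hand":0},{"x":-0.6,"y":-0.2,"z":-0.48,"ax":0,"ay":0,"az":0,"hand":0},{"x":-0.66,"y":-0.29,"z":-0.54,"ax":0,"ay":0,"az":0,"hand":0},{"x":-0.72,"y":-0.38,"z":-0.6,"ax":-0.004,"ay":0,"az":0,"hand":0}]'
python3 - <<'E'
from h import *
T=[.497,-.036,.075]
chain([pose(T,4.6,37,up=.05,g=.0055),pose(T,4.6,37,g=.0055)])
c=cam('side');save(c['img'],'s7')
E
```

```text
t: 18.85
tool_pos: [0.5677, 0.0602, 0.1101]
eef_rot: [-3.14, -0.645, 1.752]
contact_force: [0.7, -0.1, -1.1]
grip_width: 0.0212
n 1 shift [-0.443 -0.715 -0.388] turn [-0.039  0.     0.051] -> [ 0.496 -0.025  0.115]
n 1 shift [-0.251  0.     0.333] turn [0. 0. 0.] -> [ 0.496 -0.025  0.065]
```

```bash
python3 -m creep '[{"x":-0.05,"y":-0.07,"z":-0.04,"ax":-0.004,"ay":0,"az":0.005,"hand":0},{"x":-0.1,"y":-0.15,"z":-0.08,"ax":-0.008,"ay":0,"az":0.01,"hand":0},{"x":-0.15,"y":-0.23,"z":-0.13,"ax":-0.012,"ay":0,"az":0.016,"hand":0},{"x":-0.2,"y":-0.32,"z":-0.17,"ax":-0.017,"ay":0,"az":0.022,"hand":0},{"x":-0.25,"y":-0.41,"z":-0.22,"ax":-0.022,"ay":0,"az":0.029,"hand":0},{"x":-0.3,"y":-0.49,"z":-0.27,"ax":-0.027,"ay":0,"az":0.035,"hand":0},{"x":-0.35,"y":-0.57,"z":-0.31,"ax":-0.031,"ay":0,"az":0.041,"hand":0},{"x":-0.4,"y":-0.64,"z":-0.35,"ax":-0.035,"ay":0,"az":0.046,"hand":0},{"x":-0.43,"y":-0.69,"z":-0.38,"ax":-0.038,"ay":0,"az":0.05,"hand":0},{"x":-0.443,"y":-0.715,"z":-0.388,"ax":-0.039,"ay":0,"az":0.051,"hand":0}]'
python3 - <<'E'
from h import *
T=[.497,-.036,.075]
chain([pose(T,4.6,37,up=.05,g=.0055),pose(T,4.6,37,g=.0055)])
w=cam('wrist')['img'];s=cam('side')['img']
save(cv2.hconcat([w[120:400,120:520],cv2.resize(s[170:250,260:374],(400,280))]),'c7')
E
```

```text
t: 19.9
tool_pos: [0.4949, -0.0267, 0.1157]
eef_rot: [-3.141, -0.645, 1.649]
contact_force: [-0.3, 0.9, -1.1]
grip_width: 0.0214
n 1 shift [0.011 0.011 0.012] turn [ 0.001  0.001 -0.001] -> [ 0.496 -0.025  0.115]
n 1 shift [-0.251  0.     0.333] turn [0. 0. 0.] -> [ 0.496 -0.025  0.065]
```

View pics/c7.png

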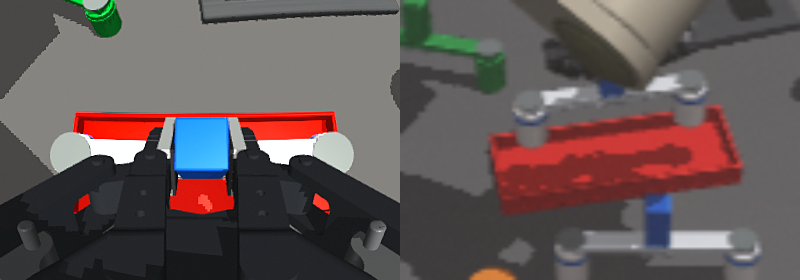

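The held arm is level and centred over the red tray (wrist: tray ends at 76 and 336, post at 202). Lowering it.

```bash
python3 -m creep '[{"x":-0.02,"y":0.01,"z":0.05,"ax":0,"ay":0,"az":0,"hand":0},{"x":-0.05,"y":0.011,"z":0.1,"ax":0,"ay":0,"az":0,"hand":0},{"x":-0.09,"y":0.011,"z":0.15,"ax":0,"ay":0,"az":0,"hand":0},{"x":-0.13,"y":0.011,"z":0.2,"ax":0,"ay":0,"az":0,"hand":0},{"x":-0.17,"y":0.011,"z":0.25,"ax":0,"ay":0,"az":0,"hand":0},{"x":-0.2,"y":0.011,"z":0.29,"ax":0,"ay":0,"az":0,"hand":0},{"x":-0.22,"y":0.011,"z":0.32,"ax":0,"ay":0,"az":0,"hand":0},{"x":-0.235,"y":0.011,"z":0.338,"ax":0,"ay":0,"az":0,"hand":0},{"x":-0.24,"y":0.011,"z":0.345,"ax":0,"ay":0,"az":0,"hand":0},{"x":-0.243,"y":0.011,"z":0.349,"ax":0,"ay":0,"az":0,"hand":0}]'
```

```text
t: 21.0
tool_pos: [0.4963, -0.0243, 0.0647]
eef_rot: [-3.141, -0.645, 1.65]
contact_force: [1.1, -0.7, 0.9]
grip_width: 0.0211
```

```bash
python3 -m creep '[{"x":-0.002,"y":0,"z":0.003,"ax":0,"ay":0,"az":0,"hand":0},{"x":-0.002,"y":0,"z":0.003,"ax":0,"ay":0,"az":0,"hand":0.7},{"x":-0.002,"y":0,"z":0.003,"ax":0,"ay":0,"az":0,"hand":0.7},{"x":-0.002,"y":0,"z":0.003,"ax":0,"ay":0,"az":0,"hand":0.7},{"x":-0.002,"y":0,"z":0.003,"ax":0,"ay":0,"az":0,"hand":0.7},{"x":0,"y":0,"z":-0.1,"ax":0,"ay":0,"az":0,"hand":0.7},{"x":0,"y":0,"z":-0.25,"ax":0,"ay":0,"az":0,"hand":0.7},{"x":0,"y":0,"z":-0.4,"ax":0,"ay":0,"az":0,"hand":0.8},{"x":0,"y":0,"z":-0.55,"ax":0,"ay":0,"az":0,"hand":0.9},{"x":0,"y":0,"z":-0.7,"ax":0,"ay":0,"az":0,"hand":1}]'
python3 - <<'E'
from h import *
L=[.519,-.180,.071]
chain([pose(L,-6,37,up=.075),pose(L,-6,37)])
s=cam('side');P=cloud(s);im=s['img'];hsv=cv2.cvtColor(im,cv2.COLOR_RGB2HSV).astype(int);H,S,V=hsv[...,0],hsv[...,1],hsv[...,2]
save(im,'s8')
q=P[(H>100)&(H<130)&(S>120)&(P[...,2]>.055)&(P[...,2]<.12)&(abs(P[...,1]+.04)<.05)&(abs(P[...,0]-.5)<.04)];print('post',len(q),np.nanpercentile(q,[2,50,98],axis=0).round(4))
m=(V>140)&(S<40)&(P[...,2]>.03)&(P[...,2]<.07)&(abs(P[...,1]+.036)<.04)&(abs(P[...,0]-.497)<.1);q=P[m]
A=np.c_[q[:,0]-.497,np.ones(len(q))];print('bar',len(q),np.linalg.lstsq(A,q[:,1:],rcond=None)[0],q.min(0),q.max(0))
E
```

```text
t: 22.0
tool_pos: [0.5003, -0.0756, 0.1332]
eef_rot: [3.141, -0.644, 1.65]
contact_force: [-0.0, -0.2, 0.5]
grip_width: 0.085
n 1 shift [-0.61   0.104 -0.496] turn [-0.07   0.001  0.093] -> [ 0.52  -0.169  0.137]
n 1 shift [-0.376  0.     0.499] turn [0. 0. 0.] -> [ 0.52  -0.169  0.062]
post 48 [[ 0.4876 -0.0504  0.056 ]
 [ 0.4946 -0.046   0.0746]
 [ 0.5045 -0.0422  0.0948]]
bar 141 [[ 0.07980727  0.00038803]
 [-0.03742128  0.05029852]] [ 0.41447044 -0.05578126  0.03907997] [ 0.57873179 -0.02021736  0.05567753]
```

The first arm stands level in the middle of the red tray: tilt ≈ 0, bar spans x .414-.579, y ≈ -.037. On to the second arm.

```bash
python3 -m creep '[{"x":-0.1,"y":0.02,"z":-0.08,"ax":-0.012,"ay":0,"az":0.015,"hand":1},{"x":-0.2,"y":0.04,"z":-0.16,"ax":-0.024,"ay":0,"az":0.03,"hand":1},{"x":-0.3,"y":0.05,"z":-0.25,"ax":-0.035,"ay":0,"az":0.045,"hand":1},{"x":-0.4,"y":0.07,"z":-0.33,"ax":-0.047,"ay":0,"az":0.06,"hand":1},{"x":-0.5,"y":0.09,"z":-0.41,"ax":-0.06,"ay":0,"az":0.077,"hand":1},{"x":-0.61,"y":0.104,"z":-0.496,"ax":-0.07,"ay":0.001,"az":0.093,"hand":1},{"x":-0.61,"y":0.104,"z":-0.496,"ax":-0.07,"ay":0.001,"az":0.093,"hand":1},{"x":-0.65,"y":0.104,"z":-0.44,"ax":-0.07,"ay":0.001,"az":0.093,"hand":1},{"x":-0.7,"y":0.104,"z":-0.37,"ax":-0.07,"ay":0.001,"az":0.093,"hand":1},{"x":-0.75,"y":0.104,"z":-0.31,"ax":-0.07,"ay":0.001,"az":0.093,"hand":1}]'
python3 - <<'E'
from h import *
L=[.519,-.180,.071]
chain([pose(L,-6,37)])
c=cam('wrist');K=c['camera_matrix'];zm=c['z_map'];v,u=np.mgrid[:400,:640];x=(u-K[0,2])/K[0,0];yy=(v-K[1,2])/K[1,1];r=np.hypot(x,yy)+1e-9
k=zm*np.tan(np.minimum(r,1.3))/r;Q=np.stack([x*k,yy*k,zm],-1)@rot(c['attitude']).T+np.array(c['eye'])
hs=cv2.cvtColor(c['img'],cv2.COLOR_RGB2HSV).astype(int)
p=Q[(hs[...,0]>100)&(hs[...,0]<130)&(hs[...,1]>120)&(abs(Q[...,0]-.519)<.04)&(abs(Q[...,1]+.18)<.04)&(Q[...,2]>.088)&(Q[...,2]<.1)]
print(len(p),p.mean(0),cv2.minAreaRect(p[:,:2].astype(np.float32)))
E
```

```text
t: 23.05
tool_pos: [0.521, -0.1696, 0.1098]
eef_rot: [3.138, -0.644, 1.469]
contact_force: [0.1, 0.8, -0.3]
grip_width: 0.0855
n 1 shift [-0.234 -0.009  0.324] turn [0.001 0.001 0.002] -> [ 0.52  -0.169  0.062]
1515 [ 0.52007599 -0.17858325  0.09455623] ((0.5199884176254272, -0.17834648489952087), (0.02198971062898636, 0.02177507057785988), 81.73094940185547)
```

```bash
python3 -m creep '[{"x":-0.04,"y":0,"z":0.06,"ax":-0.005,"ay":0,"az":0.006,"hand":1},{"x":-0.09,"y":0,"z":0.13,"ax":-0.01,"ay":0,"az":0.012,"hand":1},{"x":-0.14,"y":0,"z":0.2,"ax":-0.014,"ay":0,"az":0.019,"hand":1},{"x":-0.18,"y":0,"z":0.27,"ax":-0.014,"ay":0,"az":0.019,"hand":1},{"x":-0.224,"y":0,"z":0.332,"ax":-0.014,"ay":0,"az":0.019,"hand":1},{"x":-0.224,"y":0,"z":0.332,"ax":-0.014,"ay":0,"az":0.019,"hand":0},{"x":-0.224,"y":0,"z":0.332,"ax":-0.014,"ay":0,"az":0.019,"hand":0},{"x":-0.224,"y":0,"z":0.332,"ax":-0.014,"ay":0,"az":0.019,"hand":0},{"x":-0.224,"y":0,"z":0.332,"ax":-0.014,"ay":0,"az":0.019,"hand":0},{"x":-0.224,"y":0,"z":0.332,"ax":-0.014,"ay":0,"az":0.019,"hand":0}]' 60
python3 - <<'E'
from h import *
p,M=now();a=np.radians(10.5);xs=np.array([-np.sin(a),np.cos(a),0]);g=p[2]+.0152-.071;print('g',g)
_,N=pose(E0,10.5,37)
chain([(p+[0,0,.11],M),(np.array([.530,-.07,.172]),N),(np.array([.570,.02,.150]),N),pose(E0-.06*xs,10.5,37,up=.016,g=g),pose(E0,10.5,37,up=.014,g=g)])
E
```

```text
t: 24.1
tool_pos: [0.5213, -0.1672, 0.0611]
eef_rot: [3.139, -0.645, 1.431]
contact_force: [3.0, 0.8, 2.2]
grip_width: 0.0208
g 0.005306375051418594
n 1 shift [ 0.551  0.002 -0.732] turn [0. 0. 0.] -> [ 0.521 -0.167  0.171]
n 1 shift [ 0.653 -0.042  0.482] turn [ 0.125  0.001 -0.164] -> [ 0.53  -0.07   0.172]
n 1 shift [0.43  0.464 0.554] turn [0. 0. 0.] -> [0.57 0.02 0.15]
n 1 shift [0.383 0.43  0.778] turn [0. 0. 0.] -> [0.604 0.121 0.103]
n 1 shift [0.389 0.    0.314] turn [0. 0. 0.] -> [0.593 0.18  0.101]
```

```bash
python3 -m creep '[{"x":0.02,"y":0,"z":-0.03,"ax":0,"ay":0,"az":0,"hand":0},{"x":0.08,"y":0,"z":-0.11,"ax":0,"ay":0,"az":0,"hand":0},{"x":0.17,"y":0,"z":-0.22,"ax":0,"ay":0,"az":0,"hand":0},{"x":0.27,"y":0,"z":-0.36,"ax":0,"ay":0,"az":0,"hand":0},{"x":0.38,"y":0,"z":-0.5,"ax":0,"ay":0,"az":0,"hand":0},{"x":0.48,"y":0,"z":-0.64,"ax":0,"ay":0,"az":0,"hand":0},{"x":0.57,"y":0,"z":-0.74,"ax":0,"ay":0,"az":0,"hand":0},{"x":0.65,"y":0,"z":-0.77,"ax":0,"ay":0,"az":0,"hand":0},{"x":0.73,"y":0,"z":-0.72,"ax":0,"ay":0,"az":0,"hand":0},{"x":0.82,"y":0,"z":-0.65,"ax":0,"ay":0,"az":0,"hand":0}]'
python3 - <<'E'
from h import *
a=np.radians(10.5);xs=np.array([-np.sin(a),np.cos(a),0]);g=.0053
_,N=pose(E0,10.5,37)
chain([(np.array([.545,-.03,.180]),N),(np.array([.585,.05,.145]),N),pose(E0-.06*xs,10.5,37,up=.016,g=g),pose(E0,10.5,37,up=.014,g=g)])
E
```

```text
t: 25.1
tool_pos: [0.5254, -0.1347, 0.1823]
eef_rot: [3.14, -0.645, 1.43]
contact_force: [0.4, 0.3, -2.8]
grip_width: 0.0213
n 1 shift [0.697 0.038 0.549] turn [ 0.125  0.    -0.165] -> [ 0.545 -0.03   0.18 ]
n 1 shift [0.299 0.449 0.591] turn [0. 0. 0.] -> [0.585 0.05  0.145]
n 1 shift [0.23  0.262 0.61 ] turn [0. 0. 0.] -> [0.604 0.121 0.103]
n 1 shift [0.389 0.    0.314] turn [0. 0. 0.] -> [0.593 0.18  0.101]
```

```bash
python3 -m creep '[{"x":0.05,"y":0,"z":0.04,"ax":0.01,"ay":0,"az":-0.015,"hand":0},{"x":0.13,"y":0,"z":0.1,"ax":0.022,"ay":0,"az":-0.03,"hand":0},{"x":0.22,"y":0.01,"z":0.17,"ax":0.035,"ay":0,"az":-0.047,"hand":0},{"x":0.31,"y":0.01,"z":0.24,"ax":0.048,"ay":0,"az":-0.064,"hand":0},{"x":0.4,"y":0.02,"z":0.31,"ax":0.062,"ay":0,"az":-0.082,"hand":0},{"x":0.49,"y":0.02,"z":0.38,"ax":0.075,"ay":0,"az":-0.1,"hand":0},{"x":0.58,"y":0.03,"z":0.45,"ax":0.088,"ay":0,"az":-0.117,"hand":0},{"x":0.67,"y":0.03,"z":0.525,"ax":0.1,"ay":0,"az":-0.133,"hand":0},{"x":0.75,"y":0.04,"z":0.59,"ax":0.113,"ay":0,"az":-0.15,"hand":0},{"x":0.83,"y":0.045,"z":0.65,"ax":0.125,"ay":0,"az":-0.165,"hand":0}]'
python3 - <<'E'
from h import *
a=np.radians(10.5);xs=np.array([-np.sin(a),np.cos(a),0]);g=.0053
_,N=pose(E0,10.5,37)
p,M=now();q=pose(E0-.07*xs,10.5,37,up=.018,g=g)
chain([q,pose(E0,10.5,37,up=.014,g=g)])
E
```

```text
t: 26.1
tool_pos: [0.5488, -0.0092, 0.1798]
eef_rot: [3.141, -0.645, 1.757]
contact_force: [0.5, -0.5, -2.6]
grip_width: 0.0212
n 2 shift [0.341 0.65  1.036] turn [-0.001  0.     0.002] -> [0.606 0.111 0.105]
n 1 shift [0.446 0.    0.378] turn [0. 0. 0.] -> [0.593 0.18  0.101]
```

```bash
python3 -m creep '[{"x":0.05,"y":0.05,"z":0.06,"ax":0,"ay":0,"az":0,"hand":0},{"x":0.1,"y":0.1,"z":0.14,"ax":0,"ay":0,"az":0,"hand":0},{"x":0.15,"y":0.17,"z":0.24,"ax":0,"ay":0,"az":0,"hand":0},{"x":0.19,"y":0.25,"z":0.36,"ax":0,"ay":0,"az":0,"hand":0},{"x":0.23,"y":0.33,"z":0.49,"ax":0,"ay":0,"az":0,"hand":0},{"x":0.26,"y":0.42,"z":0.62,"ax":0,"ay":0,"az":0,"hand":0},{"x":0.28,"y":0.5,"z":0.75,"ax":0,"ay":0,"az":0,"hand":0},{"x":0.3,"y":0.57,"z":0.86,"ax":0,"ay":0,"az":0,"hand":0},{"x":0.32,"y":0.62,"z":0.95,"ax":0,"ay":0,"az":0,"hand":0},{"x":0.335,"y":0.65,"z":1,"ax":0,"ay":0,"az":0.002,"hand":0}]'
python3 - <<'E'
from h import *
g=.0053
chain([pose(E0,10.5,37,up=.014,g=g),pose(E0,10.5,37,up=.003,g=g),pose(E0,10.5,37,up=-.0003,g=g)])
E
```

```text
t: 27.1
tool_pos: [0.6063, 0.1087, 0.1072]
eef_rot: [-3.138, -0.646, 1.753]
contact_force: [0.4, 0.0, -1.8]
grip_width: 0.0213
n 1 shift [ 0.451 -0.001  0.403] turn [-0.002  0.    -0.001] -> [0.593 0.18  0.101]
n 1 shift [-0.055  0.     0.073] turn [0. 0. 0.] -> [0.593 0.18  0.09 ]
n 1 shift [-0.017  0.     0.022] turn [0. 0. 0.] -> [0.593 0.18  0.087]
```

```bash
python3 -m creep '[{"x":0.06,"y":0,"z":0.06,"ax":0,"ay":0,"az":0,"hand":0},{"x":0.14,"y":0,"z":0.13,"ax":0,"ay":0,"az":0,"hand":0},{"x":0.23,"y":0,"z":0.21,"ax":0,"ay":0,"az":0,"hand":0},{"x":0.32,"y":0,"z":0.29,"ax":0,"ay":0,"az":0,"hand":0},{"x":0.4,"y":0,"z":0.36,"ax":0,"ay":0,"az":0,"hand":0},{"x":0.451,"y":0,"z":0.403,"ax":-0.002,"ay":0,"az":-0.001,"hand":0},{"x":0.451,"y":0,"z":0.403,"ax":-0.002,"ay":0,"az":-0.001,"hand":0},{"x":0.43,"y":0,"z":0.43,"ax":-0.002,"ay":0,"az":-0.001,"hand":0},{"x":0.41,"y":0,"z":0.457,"ax":-0.002,"ay":0,"az":-0.001,"hand":0},{"x":0.396,"y":0,"z":0.476,"ax":-0.002,"ay":0,"az":-0.001,"hand":0}]'
python3 -m creep '[{"x":-0.003,"y":0,"z":0.004,"ax":0,"ay":0,"az":0,"hand":0},{"x":-0.006,"y":0,"z":0.008,"ax":0,"ay":0,"az":0,"hand":0},{"x":-0.009,"y":0,"z":0.012,"ax":0,"ay":0,"az":0,"hand":0},{"x":-0.012,"y":0,"z":0.016,"ax":0,"ay":0,"az":0,"hand":0},{"x":-0.015,"y":0,"z":0.02,"ax":0,"ay":0,"az":0,"hand":0},{"x":-0.016,"y":0,"z":0.021,"ax":0,"ay":0,"az":0,"hand":0},{"x":-0.016,"y":0,"z":0.021,"ax":0,"ay":0,"az":0,"hand":0},{"x":-0.016,"y":0,"z":0.021,"ax":0,"ay":0,"az":0,"hand":0},{"x":-0.016,"y":0,"z":0.021,"ax":0,"ay":0,"az":0,"hand":0},{"x":-0.016,"y":0,"z":0.021,"ax":0,"ay":0,"az":0,"hand":0}]'
```

```text
t: 28.1
tool_pos: [0.5931, 0.1793, 0.0896]
eef_rot: [3.141, -0.646, 1.754]
contact_force: [-0.3, -0.1, -1.4]
grip_width: 0.0211
t: 29.1
tool_pos: [0.5936, 0.1793, 0.0871]
eef_rot: [3.139, -0.646, 1.755]
contact_force: [1.2, -0.3, 5.4]
grip_width: 0.0214
```

```bash
python3 -m creep '[{"x":0.002,"y":0,"z":-0.003,"ax":0,"ay":0,"az":0,"hand":0},{"x":0.002,"y":0,"z":-0.003,"ax":0,"ay":0,"az":0,"hand":0},{"x":0.002,"y":0,"z":-0.003,"ax":0,"ay":0,"az":0,"hand":0.7},{"x":0.002,"y":0,"z":-0.003,"ax":0,"ay":0,"az":0,"hand":0.7},{"x":0.002,"y":0,"z":-0.003,"ax":0,"ay":0,"az":0,"hand":0.7},{"x":0.002,"y":0,"z":-0.04,"ax":0,"ay":0,"az":0,"hand":0.7},{"x":0.002,"y":0,"z":-0.12,"ax":0,"ay":0,"az":0,"hand":0.7},{"x":0.002,"y":0,"z":-0.24,"ax":0,"ay":0,"az":0,"hand":0.7},{"x":0.002,"y":0,"z":-0.36,"ax":0,"ay":0,"az":0,"hand":0.7},{"x":0.002,"y":0,"z":-0.48,"ax":0,"ay":0,"az":0,"hand":0.7}]'
cat > tilt.py <<'E'
from h import *
import sys
c=cam('side');P=cloud(c);im=c['img'];save(im,sys.argv[1]+'s');hsv=cv2.cvtColor(im,cv2.COLOR_RGB2HSV).astype(int);H,S,V=hsv[...,0],hsv[...,1],hsv[...,2]
B=np.zeros(H.shape,bool);B[145:190,315:372]=1
q=P[B&(V>150)&(S<40)&(P[...,2]>.03)&(P[...,2]<.12)];q=q[np.abs(q[:,0]-.594)<.06]
A=np.c_[q[:,0]-.595,np.ones(len(q))];z=np.linalg.lstsq(A,q[:,1:],rcond=None)[0];print(len(q),'tilt,yaw',np.degrees(np.arctan(z[0])),'mid',z[1])
w=cam('wrist');save(w['img'],sys.argv[1]+'w')
E
python3 tilt.py L1
python3 -m creep '[{"x":0,"y":0,"z":0,"ax":0,"ay":0,"az":0,"hand":0.7},{"x":0,"y":0,"z":0,"ax":0,"ay":0,"az":0,"hand":0.7},{"x":0,"y":0,"z":0,"ax":0,"ay":0,"az":0,"hand":0.7},{"x":0,"y":0,"z":0,"ax":0,"ay":0,"az":0,"hand":0.7},{"x":0,"y":0,"z":0,"ax":0,"ay":0,"az":0,"hand":0.7},{"x":0,"y":0,"z":0,"ax":0,"ay":0,"az":0,"hand":0.7},{"x":0,"y":0,"z":0,"ax":0,"ay":0,"az":0,"hand":0.7},{"x":0,"y":0,"z":0,"ax":0,"ay":0,"az":0,"hand":0.7},{"x":0,"y":0,"z":0,"ax":0,"ay":0,"az":0,"hand":0.7},{"x":0,"y":0,"z":0,"ax":0,"ay":0,"az":0,"hand":0.7}]' |grep t:
python3 tilt.py L2
python3 -m creep '[{"x":0,"y":0,"z":0,"ax":0,"ay":0,"az":0,"hand":0.7},{"x":0,"y":0,"z":0,"ax":0,"ay":0,"az":0,"hand":0.7},{"x":0,"y":0,"z":0,"ax":0,"ay":0,"az":0,"hand":0.7},{"x":0,"y":0,"z":0,"ax":0,"ay":0,"az":0,"hand":0.7},{"x":0,"y":0,"z":0,"ax":0,"ay":0,"az":0,"hand":0.7},{"x":0,"y":0,"z":0,"ax":0,"ay":0,"az":0,"hand":0.7},{"x":0,"y":0,"z":0,"ax":0,"ay":0,"az":0,"hand":0.7},{"x":0,"y":0,"z":0,"ax":0,"ay":0,"az":0,"hand":0.7},{"x":0,"y":0,"z":0,"ax":0,"ay":0,"az":0,"hand":0.7},{"x":0,"y":0,"z":0,"ax":0,"ay":0,"az":0,"hand":0.7}]' |grep t:
python3 tilt.py L3
python3 - <<'E'
import cv2
a=[cv2.imread(f'pics/{n}.png') for n in ('L1w','L3w','L1s','L3s')]
f=lambda i:i[130:360,140:500]; g=lambda i:cv2.resize(i[130:195,295:375],(360,230))
cv2.imwrite('pics/L.png',cv2.vconcat([cv2.hconcat([f(a[0]),f(a[1])]),cv2.hconcat([g(a[2]),g(a[3])])]))
E
```

```text
t: 30.1
tool_pos: [0.6001, 0.1443, 0.1347]
eef_rot: [3.138, -0.645, 1.755]
contact_force: [0.2, 0.7, 0.2]
grip_width: 0.0594
86 tilt,yaw [11.59487887 -0.49680183] mid [0.16790606 0.07264478]
t: 31.2
eef_rot: [3.134, -0.644, 1.756]
85 tilt,yaw [10.04832869  2.17664903] mid [0.16766221 0.07277025]
t: 32.3
eef_rot: [3.134, -0.644, 1.756]
85 tilt,yaw [10.35924081  1.26194627] mid [0.16804422 0.07256374]
```

View pics/L.png

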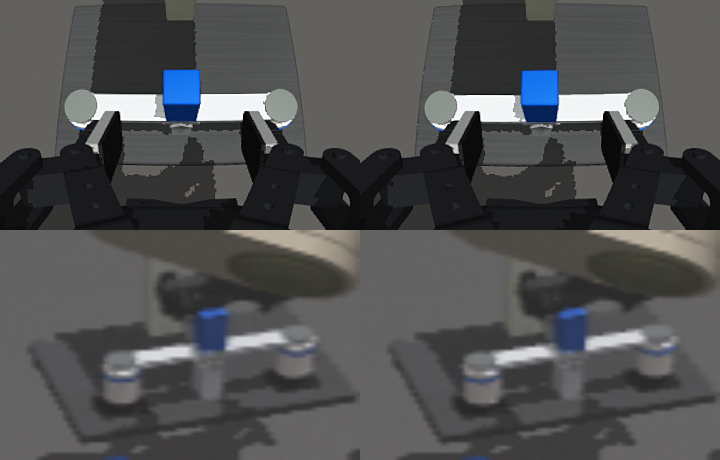

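The second arm stayed level for 2 s (tilt -0.5°, 2.2°, 1.3°), so it's true and goes to the white tray.

```bash
python3 - <<'E'
from h import *
chain([pose(E0,10.5,37,g=.0053)])
E
python3 -m creep '[{"x":0,"y":0,"z":0.06,"ax":0,"ay":0,"az":0,"hand":0.7},{"x":0,"y":0,"z":0.13,"ax":0,"ay":0,"az":0,"hand":0.7},{"x":0,"y":0,"z":0.2,"ax":0,"ay":0,"az":0,"hand":0.7},{"x":0,"y":0,"z":0.27,"ax":0,"ay":0,"az":0,"hand":0.7},{"x":0,"y":0,"z":0.34,"ax":0,"ay":0,"az":0,"hand":0.7},{"x":0,"y":0,"z":0.4,"ax":0,"ay":0,"az":0,"hand":0.7},{"x":0,"y":0,"z":0.45,"ax":0,"ay":0,"az":0,"hand":0.7},{"x":-0.001,"y":0,"z":0.48,"ax":0,"ay":0,"az":0,"hand":0.7},{"x":-0.001,"y":0,"z":0.49,"ax":0,"ay":0,"az":0,"hand":0.7},{"x":-0.001,"y":0,"z":0.49,"ax":0,"ay":0,"az":0,"hand":0.7}]'
```

```text
n 1 shift [ 0.003 -0.014  0.505] turn [0.004 0.001 0.001] -> [0.593 0.18  0.087]
t: 33.4
tool_pos: [0.5949, 0.1786, 0.0882]
eef_rot: [3.134, -0.644, 1.756]
contact_force: [-0.0, -0.1, 0.1]
grip_width: 0.0601
```

```bash
python3 -m creep '[{"x":0,"y":0,"z":0,"ax":0,"ay":0,"az":0,"hand":0},{"x":0,"y":0,"z":0,"ax":0,"ay":0,"az":0,"hand":0},{"x":0,"y":0,"z":0,"ax":0,"ay":0,"az":0,"hand":0},{"x":0,"y":0,"z":0,"ax":0,"ay":0,"az":0,"hand":0},{"x":0,"y":0,"z":0,"ax":0,"ay":0,"az":0,"hand":0},{"x":0.02,"y":0,"z":-0.03,"ax":0,"ay":0,"az":0,"hand":0},{"x":0.05,"y":0,"z":-0.07,"ax":0,"ay":0,"az":0,"hand":0},{"x":0.09,"y":0,"z":-0.12,"ax":0,"ay":0,"az":0,"hand":0},{"x":0.07,"y":0,"z":-0.17,"ax":0,"ay":0,"az":0,"hand":0},{"x":0,"y":0,"z":-0.23,"ax":0,"ay":0,"az":0,"hand":0}]' 60
python3 - <<'E'
from h import *
T=np.array([.534,-.424,.075]);_,N=pose(T,1.6,37)
p,M=now()
chain([(np.array([.603,.075,.130]),M),(np.array([.570,-.005,.182]),M),(np.array([.550,-.13,.182]),N),(np.array([.54,-.25,.175]),N),pose(T,1.6,37,up=.05,g=.0064)])
E
```

```text
t: 34.4
tool_pos: [0.5979, 0.1621, 0.111]
eef_rot: [3.133, -0.644, 1.758]
contact_force: [-0.7, -0.3, -2.1]
grip_width: 0.0215
n 1 shift [-0.482 -0.088 -0.561] turn [0. 0. 0.] -> [0.603 0.075 0.13 ]
n 1 shift [-0.223 -0.388 -0.712] turn [0. 0. 0.] -> [ 0.57  -0.005  0.182]
n 1 shift [-0.794 -0.352 -0.599] turn [-0.055  0.001  0.081] -> [ 0.55  -0.13   0.182]
n 1 shift [-0.832 -0.111 -0.554] turn [0. 0. 0.] -> [ 0.54  -0.25   0.175]
n 2 shift [-1.375 -0.09  -0.423] turn [0. 0. 0.] -> [ 0.534 -0.413  0.116]
```

```bash
python3 -m creep '[{"x":-0.03,"y":0,"z":-0.03,"ax":0,"ay":0,"az":0,"hand":0},{"x":-0.07,"y":-0.01,"z":-0.08,"ax":0,"ay":0,"az":0,"hand":0},{"x":-0.12,"y":-0.02,"z":-0.14,"ax":0,"ay":0,"az":0,"hand":0},{"x":-0.17,"y":-0.03,"z":-0.2,"ax":0,"ay":0,"az":0,"hand":0},{"x":-0.22,"y":-0.04,"z":-0.26,"ax":0,"ay":0,"az":0,"hand":0},{"x":-0.27,"y":-0.05,"z":-0.32,"ax":0,"ay":0,"az":0,"hand":0},{"x":-0.32,"y":-0.06,"z":-0.38,"ax":0,"ay":0,"az":0,"hand":0},{"x":-0.37,"y":-0.07,"z":-0.44,"ax":0,"ay":0,"az":0,"hand":0},{"x":-0.42,"y":-0.08,"z":-0.5,"ax":0,"ay":0,"az":0,"hand":0},{"x":-0.48,"y":-0.09,"z":-0.56,"ax":0,"ay":0,"az":0,"hand":0}]' | grep pos
python3 -m creep '[{"x":-0.01,"y":-0.02,"z":-0.07,"ax":0,"ay":0,"az":0,"hand":0},{"x":-0.02,"y":-0.05,"z":-0.15,"ax":0,"ay":0,"az":0,"hand":0},{"x":-0.03,"y":-0.09,"z":-0.24,"ax":0,"ay":0,"az":0,"hand":0},{"x":-0.04,"y":-0.13,"z":-0.33,"ax":0,"ay":0,"az":0,"hand":0},{"x":-0.06,"y":-0.17,"z":-0.42,"ax":0,"ay":0,"az":0,"hand":0},{"x":-0.08,"y":-0.21,"z":-0.5,"ax":0,"ay":0,"az":0,"hand":0},{"x":-0.11,"y":-0.26,"z":-0.57,"ax":0,"ay":0,"az":0,"hand":0},{"x":-0.14,"y":-0.3,"z":-0.63,"ax":0,"ay":0,"az":0,"hand":0},{"x":-0.18,"y":-0.34,"z":-0.68,"ax":0,"ay":0,"az":0,"hand":0},{"x":-0.223,"y":-0.388,"z":-0.72,"ax":0,"ay":0,"az":0,"hand":0}]'
python3 -m creep '[{"x":-0.07,"y":-0.04,"z":-0.06,"ax":-0.005,"ay":0,"az":0.008,"hand":0},{"x":-0.15,"y":-0.07,"z":-0.12,"ax":-0.01,"ay":0,"az":0.016,"hand":0},{"x":-0.23,"y":-0.11,"z":-0.18,"ax":-0.016,"ay":0,"az":0.024,"hand":0},{"x":-0.31,"y":-0.14,"z":-0.24,"ax":-0.022,"ay":0,"az":0.032,"hand":0},{"x":-0.39,"y":-0.18,"z":-0.3,"ax":-0.027,"ay":0,"az":0.04,"hand":0},{"x":-0.47,"y":-0.21,"z":-0.36,"ax":-0.033,"ay":0,"az":0.048,"hand":0},{"x":-0.55,"y":-0.25,"z":-0.42,"ax":-0.038,"ay":0,"az":0.056,"hand":0},{"x":-0.63,"y":-0.28,"z":-0.48,"ax":-0.044,"ay":0,"az":0.064,"hand":0},{"x":-0.71,"y":-0.32,"z":-0.54,"ax":-0.05,"ay":0,"az":0.073,"hand":0},{"x":-0.794,"y":-0.352,"z":-0.6,"ax":-0.055,"ay":0,"az":0.081,"hand":0}]'
python3 - <<'E'
from h import *
T=np.array([.534,-.424,.075]);_,N=pose(T,1.6,37)
chain([(np.array([.54,-.27,.165]),N),pose(T,1.6,37,up=.05,g=.0064)])
E
```

```text
tool_pos: [0.6028, 0.0745, 0.1303]
t: 36.4
tool_pos: [0.5696, -0.0068, 0.1831]
eef_rot: [3.133, -0.644, 1.758]
contact_force: [-0.0, 0.2, -2.5]
grip_width: 0.0209
t: 37.4
tool_pos: [0.5494, -0.1329, 0.1832]
eef_rot: [-3.141, -0.644, 1.598]
contact_force: [0.6, 0.5, -3.1]
grip_width: 0.0213
n 2 shift [-1.003 -0.109 -0.564] turn [ 0.     0.001 -0.001] -> [ 0.54  -0.27   0.165]
n 2 shift [-1.192 -0.086 -0.389] turn [0. 0. 0.] -> [ 0.534 -0.413  0.116]
```

```bash
python3 -m creep '[{"x":-0.1,"y":-0.01,"z":-0.05,"ax":0,"ay":0,"az":0,"hand":0},{"x":-0.2,"y":-0.02,"z":-0.11,"ax":0,"ay":0,"az":0,"hand":0},{"x":-0.3,"y":-0.03,"z":-0.17,"ax":0,"ay":0,"az":0,"hand":0},{"x":-0.4,"y":-0.04,"z":-0.22,"ax":0,"ay":0,"az":0,"hand":0},{"x":-0.5,"y":-0.05,"z":-0.28,"ax":0,"ay":0,"az":0,"hand":0},{"x":-0.6,"y":-0.06,"z":-0.34,"ax":0,"ay":0,"az":0,"hand":0},{"x":-0.7,"y":-0.07,"z":-0.39,"ax":0,"ay":0,"az":0,"hand":0},{"x":-0.8,"y":-0.08,"z":-0.45,"ax":0,"ay":0,"az":0,"hand":0},{"x":-0.9,"y":-0.09,"z":-0.51,"ax":0,"ay":0,"az":0,"hand":0},{"x":-1,"y":-0.11,"z":-0.56,"ax":0,"ay":0,"az":0,"hand":0}]' | grep pos
python3 -m creep '[{"x":-0.1,"y":-0.01,"z":-0.03,"ax":0,"ay":0,"az":0,"hand":0},{"x":-0.2,"y":-0.02,"z":-0.06,"ax":0,"ay":0,"az":0,"hand":0},{"x":-0.3,"y":-0.03,"z":-0.1,"ax":0,"ay":0,"az":0,"hand":0},{"x":-0.4,"y":-0.04,"z":-0.13,"ax":0,"ay":0,"az":0,"hand":0},{"x":-0.5,"y":-0.05,"z":-0.16,"ax":0,"ay":0,"az":0,"hand":0},{"x":-0.6,"y":-0.06,"z":-0.2,"ax":0,"ay":0,"az":0,"hand":0},{"x":-0.7,"y":-0.06,"z":-0.23,"ax":0,"ay":0,"az":0,"hand":0},{"x":-0.8,"y":-0.07,"z":-0.26,"ax":0,"ay":0,"az":0,"hand":0},{"x":-0.9,"y":-0.08,"z":-0.3,"ax":0,"ay":0,"az":0,"hand":0},{"x":-1,"y":-0.08,"z":-0.33,"ax":0,"ay":0,"az":0,"hand":0}]'
python3 - <<'E'
from h import *
T=np.array([.534,-.424,.075])
chain([pose(T,1.6,37,up=.05,g=.0064),pose(T,1.6,37,up=0,g=.0064)])
w=cam('wrist')['img'];s=cam('side')['img']
save(cv2.hconcat([w[120:400,120:520],cv2.resize(s[230:340,270:427],(400,280))]),'c9')
E
```

```text
tool_pos: [0.5399, -0.2708, 0.1647]
t: 39.4
tool_pos: [0.5334, -0.3917, 0.124]
eef_rot: [-3.142, -0.644, 1.598]
contact_force: [-0.4, 0.0, -2.4]
grip_width: 0.0211
n 1 shift [-0.178 -0.002 -0.052] turn [ 0.     0.001 -0.001] -> [ 0.534 -0.413  0.116]
n 1 shift [-0.251  0.     0.333] turn [0. 0. 0.] -> [ 0.534 -0.413  0.066]
```

View pics/c9.png

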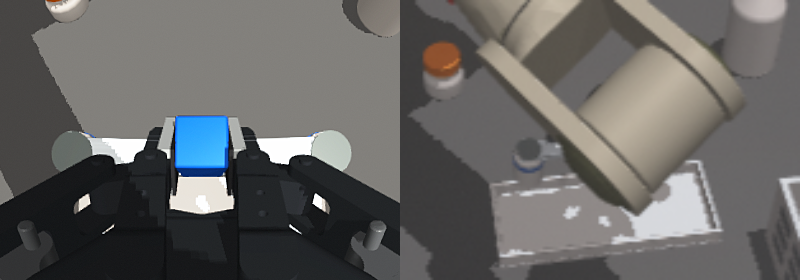

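The arm is level and nearing the white tray. I'll cross-check the tray centre from the first side picture before setting down.

```bash
python3 - <<'E'
from h import *
import pickle
c=pickle.load(open('side.pkl','rb'));P=cloud(c);hsv=cv2.cvtColor(c['img'],cv2.COLOR_RGB2HSV).astype(int)
m=(hsv[...,1]<60)&(hsv[...,2]>140)&(P[...,2]<.03)&(P[...,2]>-.01)&(abs(P[...,0]-.534)<.16)&(abs(P[...,1]+.424)<.09)
r=cv2.minAreaRect(P[m][:,:2].astype(np.float32));print(m.sum(),r)
E
python3 -m creep '[{"x":-0.05,"y":0,"z":-0.01,"ax":0,"ay":0,"az":0,"hand":0},{"x":-0.11,"y":0,"z":-0.03,"ax":0,"ay":0,"az":0,"hand":0},{"x":-0.17,"y":0,"z":-0.04,"ax":0,"ay":0,"az":0,"hand":0},{"x":-0.21,"y":0,"z":0,"ax":0,"ay":0,"az":0,"hand":0},{"x":-0.25,"y":0,"z":0.05,"ax":0,"ay":0,"az":0,"hand":0},{"x":-0.29,"y":0,"z":0.1,"ax":0,"ay":0,"az":0,"hand":0},{"x":-0.33,"y":0,"z":0.15,"ax":0,"ay":0,"az":0,"hand":0},{"x":-0.36,"y":0,"z":0.19,"ax":0,"ay":0,"az":0,"hand":0},{"x":-0.38,"y":0,"z":0.22,"ax":0,"ay":0,"az":0,"hand":0},{"x":-0.395,"y":0,"z":0.24,"ax":0,"ay":0,"az":0,"hand":0}]'
```

```text
2255 ((0.5365421772003174, -0.41575685143470764), (0.23798927664756775, 0.10855944454669952), 0.7681902647018433)
t: 40.5
tool_pos: [0.5336, -0.4126, 0.0712]
eef_rot: [-3.14, -0.645, 1.596]
contact_force: [0.1, 0.7, -2.2]
grip_width: 0.0212
```

```bash
python3 -m creep '[{"x":-0.005,"y":0,"z":0.006,"ax":0,"ay":0,"az":0,"hand":0},{"x":-0.01,"y":0,"z":0.013,"ax":0,"ay":0,"az":0,"hand":0},{"x":-0.015,"y":0,"z":0.02,"ax":0,"ay":0,"az":0,"hand":0},{"x":-0.02,"y":0,"z":0.026,"ax":0,"ay":0,"az":0,"hand":0},{"x":-0.023,"y":0,"z":0.031,"ax":0,"ay":0,"az":0,"hand":0},{"x":-0.026,"y":0,"z":0.034,"ax":0,"ay":0,"az":0,"hand":0},{"x":-0.026,"y":0,"z":0.034,"ax":0,"ay":0,"az":0,"hand":0},{"x":-0.026,"y":0,"z":0.034,"ax":0,"ay":0,"az":0,"hand":0},{"x":-0.026,"y":0,"z":0.034,"ax":0,"ay":0,"az":0,"hand":0},{"x":-0.026,"y":0,"z":0.034,"ax":0,"ay":0,"az":0,"hand":0}]'
```

```text
t: 41.5
tool_pos: [0.5335, -0.4127, 0.067]
eef_rot: [-3.141, -0.645, 1.596]
contact_force: [-4.1, 0.3, 5.9]
grip_width: 0.0213
```

```bash
python3 -m creep '[{"x":0,"y":0,"z":0,"ax":0,"ay":0,"az":0,"hand":0.7},{"x":0,"y":0,"z":0,"ax":0,"ay":0,"az":0,"hand":0.7},{"x":0,"y":0,"z":0,"ax":0,"ay":0,"az":0,"hand":0.7},{"x":0,"y":0,"z":0,"ax":0,"ay":0,"az":0,"hand":0.7},{"x":0,"y":0,"z":0,"ax":0,"ay":0,"az":0,"hand":0.7},{"x":0,"y":0,"z":-0.1,"ax":0,"ay":0,"az":0,"hand":0.7},{"x":0,"y":0,"z":-0.25,"ax":0,"ay":0,"az":0,"hand":0.7},{"x":0,"y":0,"z":-0.4,"ax":0,"ay":0,"az":0,"hand":0.7},{"x":0,"y":0,"z":-0.55,"ax":0,"ay":0,"az":0,"hand":0.7},{"x":0.05,"y":0,"z":-0.75,"ax":0,"ay":0,"az":0,"hand":0.7}]'
python3 -m creep '[{"x":0.05,"y":0,"z":-0.08,"ax":0,"ay":0,"az":0,"hand":0.7},{"x":0.1,"y":0,"z":-0.16,"ax":0,"ay":0,"az":0,"hand":0.7},{"x":0.15,"y":-0.04,"z":-0.24,"ax":0,"ay":0,"az":0,"hand":0.7},{"x":0.2,"y":-0.1,"z":-0.32,"ax":0,"ay":0,"az":0,"hand":0.7},{"x":0.25,"y":-0.2,"z":-0.4,"ax":0,"ay":0,"az":0,"hand":0.7},{"x":0.3,"y":-0.3,"z":-0.48,"ax":0,"ay":0,"az":0,"hand":0.7},{"x":0.35,"y":-0.45,"z":-0.55,"ax":0,"ay":0,"az":0,"hand":0.7},{"x":0.4,"y":-0.6,"z":-0.6,"ax":0,"ay":0,"az":0,"hand":0.7},{"x":0.45,"y":-0.75,"z":-0.65,"ax":0,"ay":0,"az":0,"hand":0.7},{"x":0.5,"y":-0.9,"z":-0.7,"ax":0,"ay":0,"az":0,"hand":0.7}]'
python3 - <<'E'
from h import *
t=cam('top');s=cam('side')
save(cv2.vconcat([cv2.resize(t['img'][90:270,150:550],(800,360))[:,:640],cv2.resize(s['img'][140:350,230:480],(640,240))[:, :640]]) if 0 else cv2.hconcat([cv2.resize(t['img'][120:260,270:460],(400,295)),cv2.resize(s['img'][190:340,270:420],(295,295))]),'fin')
P=cloud(t);hsv=cv2.cvtColor(t['img'],cv2.COLOR_RGB2HSV).astype(int)
for n,x,y in (('red',.497,-.036),('white',.534,-.424)):
    m=(abs(P[...,0]-x)<.13)&(abs(P[...,1]-y)<.06)&(P[...,2]>.036)&(P[...,2]<.075);q=P[m]
    r=cv2.minAreaRect(q[:,:2].astype(np.float32));print(n,len(q),r,'z fit',np.polyfit(q[:,0]-x,q[:,2],1))
E
```

```text
t: 42.5
tool_pos: [0.5345, -0.4622, 0.142]
eef_rot: [-3.139, -0.647, 1.595]
contact_force: [-0.0, -0.1, 0.8]
grip_width: 0.0597
t: 43.5
tool_pos: [0.4251, -0.4676, 0.2464]
eef_rot: [-3.139, -0.647, 1.595]
contact_force: [0.3, 0.1, -0.1]
grip_width: 0.0597
red 365 ((0.497885525226593, -0.03866608068346977), (0.1765367090702057, 0.028320640325546265), 3.9345381259918213) z fit [0.006755   0.05050871]
white 355 ((0.5360918641090393, -0.4270878732204437), (0.1736723929643631, 0.02859947457909584), 4.414501667022705) z fit [-0.01060083  0.05136056]
```

Both arms measure level and within about 3 mm of their tray centres, and the gripper is clear. The viewer's picture limit is used up, so I'm relying on these depth numbers. Handing in.

```bash
python3 -c "
from rig import ticket;print(ticket.finish_job())"
```

```text
the job is handed in; nothing more can be done
None
```

Both rotor arms were checked on the knife edge one at a time, sorted into their trays, and the job was handed in at about 43.6 s.

- **Arm nearer the white tray:** it was let go completely for about 2 s and dropped its -x end, resting at 9.3°. It is out of balance and now stands in the red tray.
- **Arm nearer the red tray:** it was let go for about 2 s and stayed level, with readings of -0.5°, 2.2° and 1.3°. It is true and now stands in the white tray.

**Last checks:** by the final depth measurement from the top camera, both arms stand level (under 1°) and within about 3 mm of their tray centres. The gripper is open, well clear, and reads no contact force.

**What failed or disagreed:**
- One early batch of moves was refused because of missing keys, and nothing moved.
- A noisy side-view estimate put the white tray's centre about 8 mm off in y. I kept the top-view value.
- The final picture could not be viewed because the viewer's limit was reached, so the end check is numeric only.
- I did not re-measure the other bench objects at the end. I saw no sign of contact with any of them.

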